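# Refill a spring-fed carton feeder and free its pusher with the cam lever

## Task

Refill the white carton feeder: lower the standing green carton gently onto its narrow long side on the bare worktop without letting it topple or drop, let go, then take it again from above across its middle, lay it on that narrow side in the channel between the blue pusher and the front stop, and let go. Only then flip the red cam lever all the way over, so that the freed pusher drives the carton up against the front stop. Leave the spice jar, the tin and the salt shaker where they stand.

Things in the scene. Friction and masses are not known exactly. Their poses are not given: they have to be found in the camera images.
- feeder: White open-topped channel on a flat base, fixed to the worktop, 310 long (its y), 62 wide (its x), with a red lever on its -x side. Origin under its centre at worktop level, z up. +y is the way the pusher drives. Channel floor at z = 8, inner width 47 (x = -23.5 to 23.5), side walls 5 thick with tops at z = 34. The lever's steel bracket is at x = -32 to -59, y = -48 to -12, up to z = 74.
- seat (a point): Where the carton's centre ends up when it lies in the channel on its narrow long side against the front stop: feeder x = 0, y = 70.5, z = 42. Axes as the feeder's. The front stop is a plate with its inner face at feeder y = 145, top at z = 62.
- pusher_face (a point): Middle of the front (+y) face of the blue pusher plate (43 wide, top at feeder z = 64); moves with it. Held back, this face is at feeder y = -45, z = 36, which leaves 190 of free channel up to the front stop. Behind it lie a spring barrel and a rear block to y = -156.
- carton_center (a point): Centre of the green carton, a rigid closed box 39 thick (its x), 68 wide (its y), 149 long (its z), 60 to 105 g. At the start it stands upright, its z up, centre 75 above the worktop. Laid on its narrow long side (a face 39 x 149) its y is vertical, up or down, and its centre is 34 above what it lies on. Either end may lead in the feeder.
- lever_hinge (a point): Point on the lever's hinge axis, fixed on the feeder at feeder x = -45, y = -41, z = 62. The axis runs along the feeder's x. Axes as the feeder's.
- lever_knob (a point): Centre of the black ball, 22 in diameter, at the end of the red lever (a round bar 11 thick), 85 from the hinge axis, in the plane feeder x = -45.
- lever (a joint): Angle of the cam lever, rad. 0 = locked: it leans 0.5 from upright to the rear (feeder -y), its cam in front of a lug of the pusher. It grows as the ball goes up and over towards +y, to 1.3 (its stop, leaning 0.8 forward). Up to about 0.75 the cam pushes the pusher back some 15 mm, taking 2 to 4 N at the ball; then the lug slips free. Friction keeps it where it is left.
- pusher (a joint): Travel of the blue pusher towards feeder +y, m. 0 = held back by the cam; about 0.041 = holding the carton against the front stop; limits -0.02 and 0.06. Once freed, its spring drives it with 3 to 7 N, damped, for about a second; it cannot be locked back again.
- air_fryer: Tall grey air fryer, fixed at the back left, some 290 x 280 on plan and 370 high, with an orange handle on the robot's side; its origin is under its centre. Nothing is done with it: keep the arm clear of it.
- spice_jar_center (a point): Bystander: spice jar with red cap, 45 in diameter, 106 high; its centre.
- food_tin_center (a point): Bystander: red food tin, 75 in diameter, 58 high; its centre.
- shaker_center (a point): Bystander: glass salt shaker with a grey cap, 44 in diameter, 90 high; its centre.
There are look-alikes about, which are no part of the job. What is shaped like the part that bears carton_center but pink or purple is not meant.

How it is judged:
By the outcome, as a careful person would: the job done as asked, in the order asked, and still so for the second after the job is handed in, with the robot touching nothing.
It also fails if it takes over 67 s, if anything falls off the work surface, if the arm or the gripper's body presses on something with over 40 N, if the wrist force passes 120 N, or if a joint passes its speed limit or range.

## Robot

A 7-joint arm with a two-finger parallel gripper is mounted at the origin on a cart in front of the work surface, level with it; the furniture and walls round the work are solid. World frame = base frame: x ahead of the robot, y to its left, z up, the work surface at z = 0. Lengths are in m, angles in degrees, forces in N, time in s.
With the tool pointing down it reaches from about 0.35 to 0.775 m from the base axis. Payload 3.1 kg.
Tool frame: the origin (TCP) lies at the very end of the fingers, on their centre line; the grasp point (between the pads) lies 19 mm behind it (bot.pinch_z is the distance from the TCP to the grasp point, in m); z points along the fingers, y is the direction in which the jaws open and shut (so a half turn about z gives the same grasp; the last joint's range is limited). The gripper opens to 85 mm and grips with 20 to 120 N. Pads are 22 mm wide; open, the fingers measure 114 mm over their backs; the gripper's body (76 mm by 85 mm) begins 54 mm behind the grasp point. The pads swing forward as they close: fully open they stand 13 mm farther back than shut.
Start: joints at [73.757, 17.813, 0.802, 86.603, -0.252, 75.585, -1.558], TCP at [0.132, -0.534, 0.231] pointing down, gripper open.
Joint ranges: [-154.91, 154.91], [-16.99, 109.72], [-72.82, 74.43], [7.12, 147.25], [-82.49, 262.49], [11.32, 116.49], [-174.64, 174.64]. Speed limits (degrees/s): [159.86, 159.86, 180, 180, 180, 180, 180].

## Interface

Orientations are given as [roll, pitch, yaw] about the fixed x, y, z axes, in that order (R = Rz(yaw) Ry(pitch) Rx(roll)).
In Python, from rig import bot, snapshot, camera_info, job_done gives the robot as it stands.
- The arm moves only by the tool drive_tool, never from a script. Its argument "moves" is a list of rows, each a list of 7 numbers: the shift along the tool's x, y, z in mm, then the turn, a rotation vector about the tool's x, y, z in rad, then the finger opening in mm, from 0 to 85.4. In form: [[tx, ty, tz, ax, ay, az, jaw], ...]. A call has 1 to 10 rows; each row shifts and turns the commanded pose from where the row before left it, along the tool's axes as they then stand; what a row does not reach is not made up. A row lasts 1/8 s, in which the tool goes at most 62.5 mm and 10.7 degrees, less where a joint would pass 70% of its speed; a pose out of reach is approached as far as the arm can. A call with a gripper value outside its range is refused whole. The fingers move at their own pace and stop on an object; "newtons" is the grip in N (left out, the last holds). Time passes only in rows, so rows that do not move let the fingers close. It gives the time, the measured TCP pose, the force and the opening at its end, in the units of the state.
- bot.get_state(): the state, without advancing time (a new reading comes with each control period).
- snapshot(name): name is "side" or "top" or "wrist"; returns the picture (400x640x3 uint8, red, green, blue); there is no depth.
- camera_info(name): a dict with "fx", "fy", "cx", "cy" (pixels), "dist_coeffs" ([k1, k2, p1, p2, k3] as OpenCV has them; the pictures are not rectified), "cam_to_world" (4x4, takes a point from camera to world coordinates). Camera axes: x right, y down, z forward; pixel columns grow to the right and rows downward; lengths in m; the calibration is good to about 2 mm. A picture is of the moment at which its call begins: read the wrist's pose just before it. camera_info takes no time and is no camera call; for the wrist camera it gives the pose at the moment of the call.
- job_done(): hands the job in, once; it reports no verdict.
The state is a dict: "time_s": time; "q": joint angles; "joint_velocities": joint speeds; "tau": joint torques, N m; "tool_pos": TCP position; "tcp_rot": TCP orientation; "wrist_force": force on the tool from outside, world axes, zero at the start; "wrist_torque": the same for the moment, N m; "finger_gap": finger opening in m.
Only numpy, scipy, OpenCV 4.12 (cv2) and the standard library are available. Lean on these libraries where they do the work, as an engineer would, in place of code of your own. Each camera call takes 0.05 s, during which the arm holds its last target.

## Working session

There is one attempt and no reset: what is moved stays moved. The work goes in short steps, Python scripts to look and compute and a tool call to move; the robot and the scene stay as the last step left them, time stands still between calls to the robot, and variables do not carry over. Pictures are saved under pics/ and viewed, and the job is handed in when it is done.

Besides the shell and the picture viewer there is one more tool, called as a command line: name --pt "numbers of a row" for each row, then --argument value for the rest. drive_tool: Moves the arm, as the interface text tells. Its arguments: {"type":"object","properties":{"moves":{"type":"array"},"newtons":{"type":"number"}},"required":["moves"]}

```bash
mkdir -p pics; ls
python3 - <<'E'
from rig import bot, snapshot, camera_info
import cv2,numpy as np
np.set_printoptions(precision=4,suppress=True)
s=bot.get_state();print(s['time_s'],s['tool_pos'],s['tcp_rot'],bot.pinch_z)
for n in("side","top","wrist"):
    ci=camera_info(n);print(n,ci)
    im=snapshot(n);cv2.imwrite(f"pics/{n}0.png",im[:,:,::-1])
E
```

```text
pics
0.0 [ 0.1315 -0.5333  0.2302] [-179.8643    0.0044   13.86  ] 0.0187
side {'fx': 378.5698388795456, 'fy': 378.5698388795456, 'cx': 320.9154597841728, 'cy': 201.3905579552767, 'dist_coeffs': array([-0.0427,  0.    ,  0.    ,  0.    ,  0.    ]), 'cam_to_world': array([[-0.8587, -0.2693,  0.4361,  0.0794],
       [-0.512 ,  0.4879, -0.707 ,  0.7123],
       [-0.0224, -0.8303, -0.5568,  0.7711],
       [ 0.    ,  0.    ,  0.    ,  1.    ]])}
top {'fx': 389.9772730040081, 'fy': 389.9772730040081, 'cx': 319.30787527589933, 'cy': 204.5327940094091, 'dist_coeffs': array([-0.0171,  0.    ,  0.    ,  0.    ,  0.    ]), 'cam_to_world': array([[-0.2463, -0.9393,  0.2389,  0.2617],
       [-0.9692,  0.2387, -0.0605, -0.018 ],
       [-0.0002, -0.2464, -0.9692,  1.3897],
       [ 0.    ,  0.    ,  0.    ,  1.    ]])}
wrist {'fx': 342.42919015732303, 'fy': 342.42919015732303, 'cx': 318.72198676385744, 'cy': 202.25145771228708, 'dist_coeffs': array([-0.0164,  0.    ,  0.    ,  0.    ,  0.    ]), 'cam_to_world': array([[ 0.2396, -0.9266, -0.2897,  0.2052],
       [-0.9709, -0.2292, -0.0698, -0.5139],
       [-0.0017,  0.2979, -0.9546,  0.3726],
       [ 0.    ,  0.    ,  0.    ,  1.    ]])}
```

View pics/side0.png

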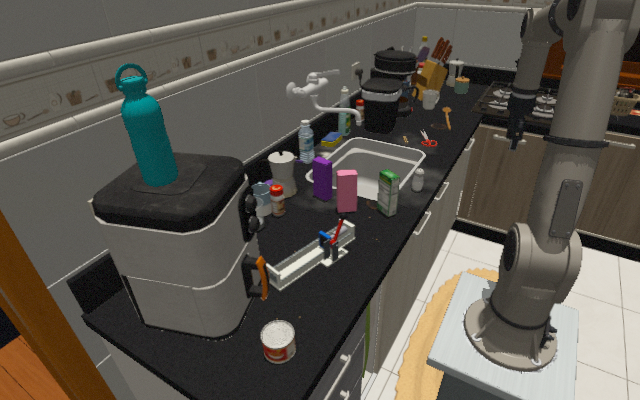

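View pics/top0.png

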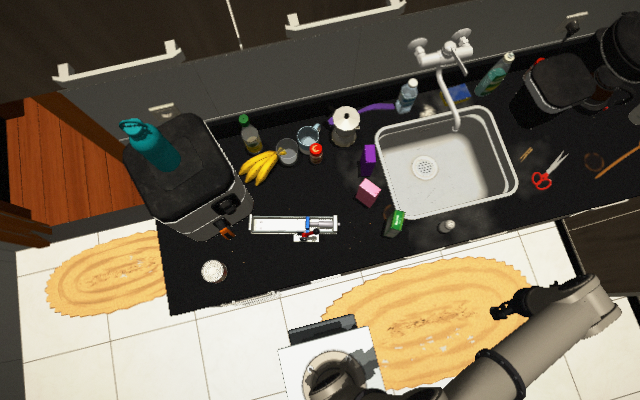

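View pics/wrist0.png

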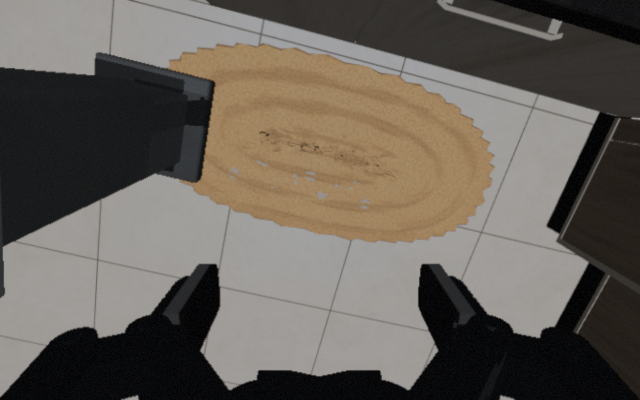

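The side view shows the green carton at (388,192), the feeder from (270,275) to (355,232) with its lever near (335,240), the tin at (278,340), and the shaker at (418,180). The top view has the carton at (395,222), the feeder at (293,225), the shaker at (447,226) and the tin at (213,271).

```bash
cat > h.py <<'E'
import numpy as np,cv2
from rig import bot,snapshot,camera_info
np.set_printoptions(precision=4,suppress=True)
def ray(ci,px):
    K=np.array([[ci['fx'],0,ci['cx']],[0,ci['fy'],ci['cy']],[0,0,1]])
    u=cv2.undistortPoints(np.array([[px]],float),K,np.array(ci['dist_coeffs'],float))[0,0]
    T=np.array(ci['cam_to_world']);d=T[:3,:3]@np.array([u[0],u[1],1]);return T[:3,3],d/np.linalg.norm(d)
def onz(ci,px,z):
    o,d=ray(ci,px);return o+d*(z-o[2])/d[2]
def tri(rs):
    A=0;b=0
    for o,d in rs:
        P=np.eye(3)-np.outer(d,d);A=A+P;b=b+P@o
    return np.linalg.solve(A,b)
def proj(ci,p):
    T=np.linalg.inv(np.array(ci['cam_to_world']));K=np.array([[ci['fx'],0,ci['cx']],[0,ci['fy'],ci['cy']],[0,0,1]])
    r,_=cv2.projectPoints(np.array([p],float),cv2.Rodrigues(T[:3,:3])[0],T[:3,3],K,np.array(ci['dist_coeffs'],float));return r[0,0]
E
python3 - <<'E'
import cv2
t=cv2.imread('pics/top0.png');s=cv2.imread('pics/side0.png')
def c(im,x,y,w,h,k,n):
    cv2.imwrite(n,cv2.resize(im[y:y+h,x:x+w],None,fx=k,fy=k,interpolation=cv2.INTER_CUBIC))
c(t,240,170,130,90,6,'pics/tf.png')
c(t,350,170,130,80,6,'pics/tc.png')
c(s,255,215,110,75,7,'pics/sf.png')
c(s,330,150,110,75,7,'pics/sc.png')
E
```

```text
(no output)
```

View pics/tf.png

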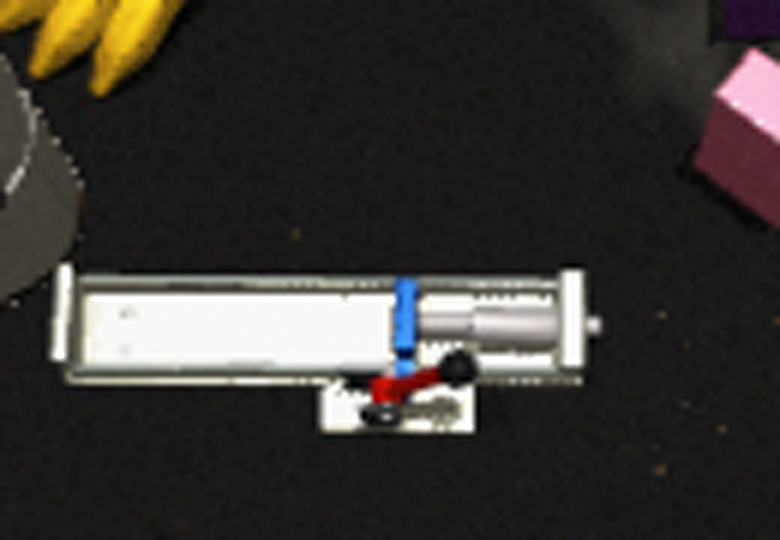

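View pics/tc.png

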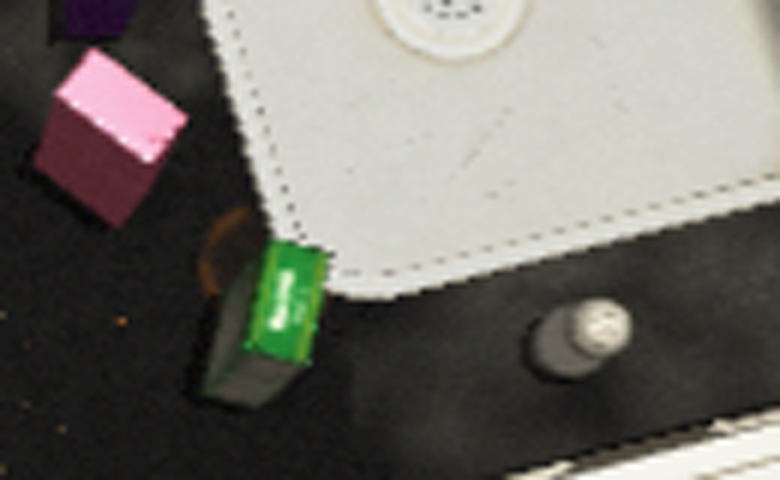

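View pics/sf.png

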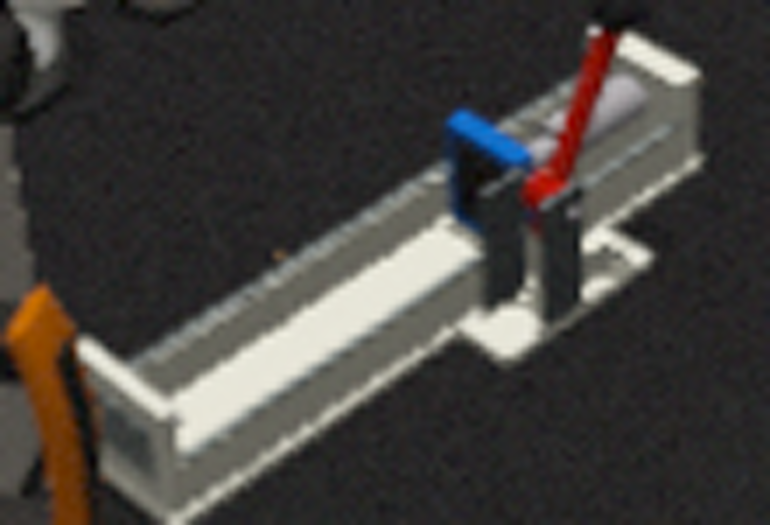

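View pics/sc.png

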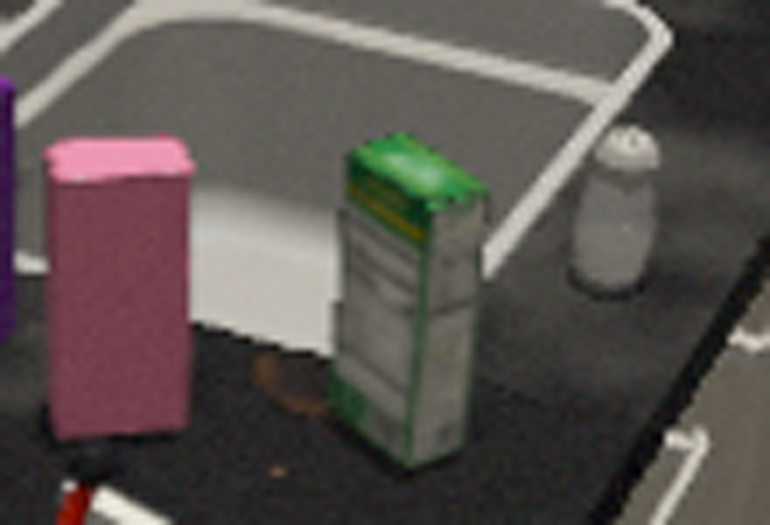

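Run:
```python
from h import *
t=camera_info('top');s=camera_info('side')
f=lambda x,y:(240+(x+.5)/6-.5,170+(y+.5)/6-.5)
c=lambda x,y:(350+(x+.5)/6-.5,170+(y+.5)/6-.5)
sf=lambda x,y:(255+(x+.5)/7-.5,215+(y+.5)/7-.5)
sc=lambda x,y:(330+(x+.5)/7-.5,150+(y+.5)/7-.5)
print('carton top')
P=[onz(t,c(*p),.149) for p in[(275,240),(330,253),(303,362),(247,345)]]
for p in P:print(p)
print('mean',np.mean(P,0))
P=[onz(s,sc(*p),.149) for p in[(350,153),(405,132),(490,187),(430,207)]]
for p in P:print('side',p)
print('mean',np.mean(P,0))
print('sidebot', onz(s,sc(410,470),0), onz(s,sc(333,397),0), onz(s,sc(468,440),0))
print('feeder stop outer-inner',[onz(t,f(*p),.062) for p in[(63,264),(75,264),(67,360),(52,358)]])
print('rear block',[onz(t,f(*p),.062) for p in[(562,270),(583,270),(583,366),(562,366)]])
print('wall tops back/front ', [onz(t,f(*p),.034) for p in[(90,277),(560,277),(75,372),(560,370)]])
print('side: front stop top',[onz(s,sf(*p),.062) for p in[(80,338),(172,415)]])
print('side rear',[onz(s,sf(*p),.062) for p in[(697,72),(625,35)]])
print('side: base corners',[onz(s,sf(*p),.0) for p in[(180,522),(700,165)]])
print('knob',tri([ray(t,f(459,366)),ray(s,sf(618,8))]))
print('pusher top',[onz(t,f(*p),.064) for p in[(396,280),(416,280),(414,357),(396,352)]])
print('shaker',onz(t,c(602,327),.09),onz(s,sc(632,150),.09))
print('tin',onz(t,(213,271),.058))
print('jar',onz(t,(316,150),.106))
print('pink',onz(t,c(122,110),.149))
print('counter edge',onz(t,c(510,475),0),onz(t,(170,313),0),onz(t,(400,250),0))
print('sink corner',onz(t,c(340,295),0),onz(t,c(260,200),0),onz(t,c(205,0),0),onz(t,c(400,297),0))
```

```text
carton top
[ 0.4896 -0.3328  0.149 ]
[ 0.4752 -0.3597  0.149 ]
[ 0.4212 -0.3276  0.149 ]
[ 0.4375 -0.3011  0.149 ]
mean [ 0.4559 -0.3303  0.149 ]
side [ 0.4872 -0.3256  0.149 ]
side [ 0.4723 -0.3573  0.149 ]
side [ 0.4175 -0.3271  0.149 ]
side [ 0.435  -0.2967  0.149 ]
mean [ 0.453  -0.3267  0.149 ]
sidebot [ 0.4328 -0.2972  0.    ] [ 0.4912 -0.3368  0.    ] [ 0.4173 -0.3346  0.    ]
feeder stop outer-inner [array([0.6169, 0.1416, 0.062 ]), array([0.6152, 0.1348, 0.062 ]), array([0.5607, 0.1509, 0.062 ]), array([0.564 , 0.1591, 0.062 ])]
rear block [array([ 0.5419, -0.1392,  0.062 ]), array([ 0.5389, -0.151 ,  0.062 ]), array([ 0.4841, -0.1364,  0.062 ]), array([ 0.4871, -0.1247,  0.062 ])]
wall tops back/front  [array([0.6127, 0.131 , 0.034 ]), array([ 0.544 , -0.1395,  0.034 ]), array([0.5588, 0.1514, 0.034 ]), array([ 0.4898, -0.1252,  0.034 ])]
side: front stop top [array([0.6118, 0.1427, 0.062 ]), array([0.5557, 0.1591, 0.062 ])]
side rear [array([ 0.479 , -0.1262,  0.062 ]), array([ 0.5194, -0.1349,  0.062 ])]
side: base corners [array([0.56  , 0.1568, 0.    ]), array([ 0.4815, -0.1379,  0.    ])]
knob [ 0.4878 -0.065   0.1328]
pusher top [array([ 0.5594, -0.0441,  0.064 ]), array([ 0.5566, -0.0554,  0.064 ]), array([ 0.5128, -0.0434,  0.064 ]), array([ 0.5182, -0.034 ,  0.064 ])]
shaker [ 0.4061 -0.5129  0.09  ] [ 0.3989 -0.4972  0.09  ]
tin [0.4536 0.3046 0.058 ]
jar [ 0.7731 -0.1357  0.106 ]
pink [ 0.5813 -0.2723  0.149 ]
counter edge [ 0.3443 -0.4645  0.    ] [0.3571 0.489  0.    ] [ 0.3707 -0.343   0.    ]
sink corner [ 0.4743 -0.3988  0.    ] [ 0.5434 -0.369   0.    ] [ 0.6761 -0.3734  0.    ] [ 0.4641 -0.4339  0.    ]
```

Run:
```python
from h import *
print([a for a in dir(bot) if a[0]!='_'])
s=bot.get_state();print(s)
```

```text
['IKError', 'get_state', 'pinch_z']
{'time_s': 0.15, 'q': array([73.7568, 17.8513,  0.7997, 86.6699, -0.253 , 75.5856, -1.5563]), 'joint_velocities': array([-0.0034, -0.0753,  0.1198, -0.2472,  0.0025,  0.0489,  0.0456]), 'tau': array([  0.0003, -38.0269,   0.1461, -23.0847,   0.0123,   0.0097,
         0.    ]), 'tool_pos': array([ 0.1316, -0.5335,  0.2305]), 'tcp_rot': array([-179.8951,    0.0031,   13.8623]), 'wrist_force': array([ 0.5105,  0.2931, -0.2185]), 'wrist_torque': array([-0.0365,  0.0175,  0.0301]), 'finger_gap': 0.08531127792916023}
```

```bash
cat >> h.py <<'E'
from scipy.spatial.transform import Rotation as Ro
def cur():
    s=bot.get_state();return np.array(s['tool_pos']),Ro.from_euler('xyz',s['tcp_rot'],degrees=True),s
def Rt(z,y):
    z=np.array(z,float);z/=np.linalg.norm(z);y=np.array(y,float);y-=z*(y@z);y/=np.linalg.norm(y)
    return Ro.from_matrix(np.array([np.cross(y,z),y,z]).T)
def tilt(daz,alpha,yaz):
    """tool z = d*sin a - up*cos a ; jaw axis azimuth yaz"""
    a=np.radians(alpha);d=np.radians(daz);y=np.radians(yaz)
    return Rt([np.cos(d)*np.sin(a),np.sin(d)*np.sin(a),-np.cos(a)],[np.cos(y),np.sin(y),0])
def plan(p1,R1,n,start=None):
    p0,R0,s=cur()
    if start: p0,R0=start
    rv=(R0.inv()*R1).as_rotvec()/n
    step=(np.array(p1)-p0)/n
    out=[]
    R=R0
    for i in range(n):
        out.append(np.r_[R.inv().apply(step)*1000,rv]);R=R*Ro.from_rotvec(rv)
    print('dist mm',np.linalg.norm(step)*1000,'deg/row',np.degrees(np.linalg.norm(rv)))
    for o in out: print([round(float(v),1) for v in o[:3]]+[round(float(v),4) for v in o[3:]])
E
python3 - <<'E'
from h import *
t=camera_info('top');s=camera_info('side')
f=lambda x,y:(240+(x+.5)/6-.5,170+(y+.5)/6-.5)
print('fryer base?',onz(s,(148,325),0),onz(s,(240,325),0),onz(s,(262,297),.1),onz(t,(228,232),.15),onz(t,(210,242),0),onz(t,f(80,180),0.05),onz(t,f(75,240),.05))
print('pinkbase',[onz(t,(350+x/6,170+y/6),0) for x,y in[(35,165),(118,228)]])
plan([.36,-.27,.33],tilt(-30,45,-120),10)
E
```

```text
fryer base? [0.7784 0.4229 0.    ] [0.577  0.3044 0.    ] [0.5204 0.2701 0.1   ] [0.5512 0.2126 0.15  ] [0.5663 0.3103 0.    ] [0.6677 0.1228 0.05  ] [0.6326 0.1332 0.05  ]
pinkbase [array([ 0.597 , -0.2422,  0.    ]), array([ 0.546 , -0.2806,  0.    ])]
dist mm 36.26001060701893 deg/row 6.206373280270526
[28.5, -20.1, -9.9, -0.0302, 0.0747, 0.0724]
[27.6, -21.9, -8.5, -0.0302, 0.0747, 0.0724]
[26.6, -23.6, -7.1, -0.0302, 0.0747, 0.0724]
[25.3, -25.3, -5.9, -0.0302, 0.0747, 0.0724]
[23.8, -26.9, -4.9, -0.0302, 0.0747, 0.0724]
[22.1, -28.4, -4.0, -0.0302, 0.0747, 0.0724]
[20.3, -29.9, -3.3, -0.0302, 0.0747, 0.0724]
[18.3, -31.2, -2.8, -0.0302, 0.0747, 0.0724]
[16.2, -32.4, -2.4, -0.0302, 0.0747, 0.0724]
[14.0, -33.4, -2.3, -0.0302, 0.0747, 0.0724]
```

drive_tool --pt "28 -20 -10 -0.03 0.075 0.072 85" --pt "28 -22 -8 -0.03 0.075 0.072 85" --pt "27 -24 -7 -0.03 0.075 0.072 85" --pt "25 -25 -6 -0.03 0.075 0.072 85" --pt "24 -27 -5 -0.03 0.075 0.072 85" --pt "22 -28 -4 -0.03 0.075 0.072 85" --pt "20 -30 -3 -0.03 0.075 0.072 85" --pt "18 -31 -3 -0.03 0.075 0.072 85" --pt "16 -32 -2 -0.03 0.075 0.072 85" --pt "14 -33 -2 -0.03 0.075 0.072 85" --newtons 40

```text
time_s: 1.4
tool_pos: [0.3759, -0.3181, 0.3011]
tcp_rot: [-178.2, -42.5, -28.7]
wrist_force: [0.7, -0.3, 0.1]
finger_gap: 0.0847
```

Run:
```python
from h import *
p,R,s=cur();print(p,s['q'],R.as_matrix())
plan([.398,-.296,.17],tilt(-30,45,-120),5)
```

```text
[ 0.3759 -0.3181  0.3011] [ 45.5212 -16.9489   3.3303 125.3821 -26.1183  34.2325 -52.1814] [[ 0.6462 -0.462   0.6074]
 [-0.3544 -0.8866 -0.2974]
 [ 0.6759 -0.0231 -0.7366]]
dist mm 26.9516954377006 deg/row 0.7499386959916051
[-16.4, -5.4, 20.7, -0.0093, 0.0087, 0.003]
[-16.6, -5.5, 20.5, -0.0093, 0.0087, 0.003]
[-16.8, -5.6, 20.3, -0.0093, 0.0087, 0.003]
[-17.0, -5.8, 20.1, -0.0093, 0.0087, 0.003]
[-17.2, -5.9, 19.9, -0.0093, 0.0087, 0.003]
```

drive_tool --pt "-16 -5 21 -0.009 0.009 0.003 85" --pt "-17 -5 20 -0.009 0.009 0.003 85" --pt "-17 -6 20 -0.009 0.009 0.003 85"

```text
time_s: 1.78
tool_pos: [0.3885, -0.3031, 0.2216]
tcp_rot: [-179.4, -43.9, -29.0]
wrist_force: [0.9, 0.6, -1.7]
finger_gap: 0.0848
```

Run:
```python
from h import *
im=snapshot('wrist');cv2.imwrite('pics/w1.png',im[:,:,::-1])
p,R,s=cur();print(p,s['q'],R.as_matrix())
plan([.398,-.296,.17],tilt(-30,45,-120),3)
```

```text
[ 0.3868 -0.2996  0.216 ] [ 39.3394 -12.7801   3.8656 136.101  -34.7292  17.3614 -45.5424] [[ 0.6359 -0.4764  0.6072]
 [-0.3524 -0.8792 -0.3207]
 [ 0.6866 -0.0101 -0.7269]]
dist mm 15.841942134185501 deg/row 0.7765167874400758
[-8.6, -2.7, 13.0, -0.0087, 0.0095, 0.0041]
[-8.7, -2.8, 12.9, -0.0087, 0.0095, 0.0041]
[-8.9, -2.8, 12.8, -0.0087, 0.0095, 0.0041]
```

View pics/w1.png

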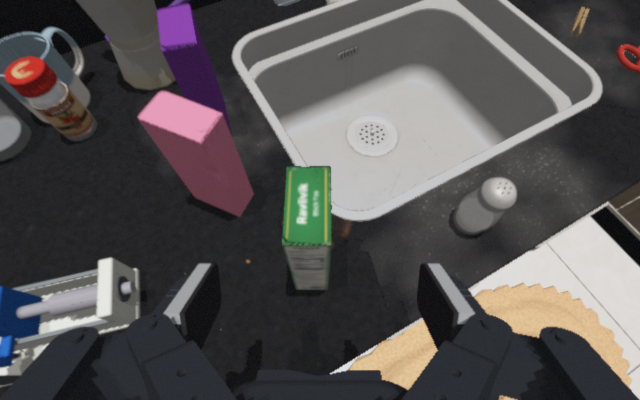

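The wrist view shows the green carton's top at (284–331, 167–243), well centred between the fingers. The pink carton is at (195,155) and the shaker at (487,205).

Run:
```python
from h import *
im=cv2.imread('pics/w1.png');hsv=cv2.cvtColor(im,cv2.COLOR_BGR2HSV)
m=cv2.inRange(hsv,(40,100,40),(85,255,255));
n,l,st,ce=cv2.connectedComponentsWithStats(m);k=1+np.argmax(st[1:,4]);print(st[k])
c=cv2.findContours((l==k).astype(np.uint8),0,1)[0][0];a=cv2.approxPolyDP(c,4,True)[:,0];print(a.tolist())
w=camera_info('wrist')
P=np.array([onz(w,q,.149) for q in a]);print(P,P.mean(0))
```

```text
[ 282  167   43   78 2449]
[[288, 167], [282, 244], [320, 244], [324, 169]]
[[ 0.4826 -0.3228  0.149 ]
 [ 0.4291 -0.292   0.149 ]
 [ 0.4166 -0.3148  0.149 ]
 [ 0.4678 -0.3461  0.149 ]] [ 0.449  -0.3189  0.149 ]
```

Run:
```python
from h import *
p,R,s=cur();print(p)
plan([.456,-.329,.098],tilt(-30,43,-120),8)
```

```text
[ 0.3868 -0.2996  0.216 ]
dist mm 17.494850055304607 deg/row 0.21152530993417726
[-3.3, -0.7, 17.2, -0.0032, -0.0008, 0.0016]
[-3.3, -0.8, 17.2, -0.0032, -0.0008, 0.0016]
[-3.3, -0.8, 17.2, -0.0032, -0.0008, 0.0016]
[-3.3, -0.9, 17.2, -0.0032, -0.0008, 0.0016]
[-3.3, -0.9, 17.2, -0.0032, -0.0008, 0.0016]
[-3.3, -1.0, 17.2, -0.0032, -0.0008, 0.0016]
[-3.3, -1.0, 17.2, -0.0032, -0.0008, 0.0016]
[-3.3, -1.1, 17.2, -0.0032, -0.0008, 0.0016]
```

drive_tool --pt "-3 -1 17 -0.003 0 0.002 85" --pt "-3 -1 17 -0.003 0 0.002 85" --pt "-3 -1 17 -0.003 0 0.002 85" --pt "-3 -1 17 -0.003 0 0.002 85" --pt "0 0 0 0 0 0 85" --pt "0 0 0 0 0 0 85"

```text
time_s: 2.58
tool_pos: [0.4126, -0.3156, 0.1822]
tcp_rot: [179.4, -43.8, -28.8]
wrist_force: [-0.2, 0.0, -0.3]
finger_gap: 0.0848
```

Run:
```python
from h import *
p,R,s=cur();print(p,s['q'],R.as_matrix()[:,2])
w=camera_info('wrist')
im=snapshot('wrist');cv2.imwrite('pics/w2.png',im[:,:,::-1])
plan([.456,-.329,.098],tilt(-30,43,-120),5)
im=im[:,:,::-1];hsv=cv2.cvtColor(im,cv2.COLOR_BGR2HSV)
m=cv2.inRange(hsv,(25,80,40),(90,255,255));
n,l,st,ce=cv2.connectedComponentsWithStats(m);k=1+np.argmax(st[1:,4]);print(st[k])
c=cv2.findContours((l==k).astype(np.uint8),0,1)[0][0];a=cv2.approxPolyDP(c,4,True)[:,0];print(a.tolist())
P=np.array([onz(w,q,.149) for q in a]);print(P,P.mean(0))
```

```text
[ 0.4126 -0.3156  0.1822] [ 61.1399  -4.8578 -18.7989 135.8388 -61.2872  11.3702 -20.3584] [ 0.6016 -0.3419 -0.7219]
dist mm 19.13705321524607 deg/row 0.25410718800284915
[-5.2, -1.9, 18.3, -0.0011, -0.0028, 0.0033]
[-5.2, -1.9, 18.3, -0.0011, -0.0028, 0.0033]
[-5.2, -1.9, 18.3, -0.0011, -0.0028, 0.0033]
[-5.1, -1.9, 18.3, -0.0011, -0.0028, 0.0033]
[-5.1, -1.9, 18.4, -0.0011, -0.0028, 0.0033]
[ 272  168   62   99 4823]
[[279, 168], [272, 266], [333, 263], [330, 170]]
[[ 0.4899 -0.3284  0.149 ]
 [ 0.4336 -0.2962  0.149 ]
 [ 0.4184 -0.3272  0.149 ]
 [ 0.4727 -0.3565  0.149 ]] [ 0.4536 -0.3271  0.149 ]
```

View pics/w2.png

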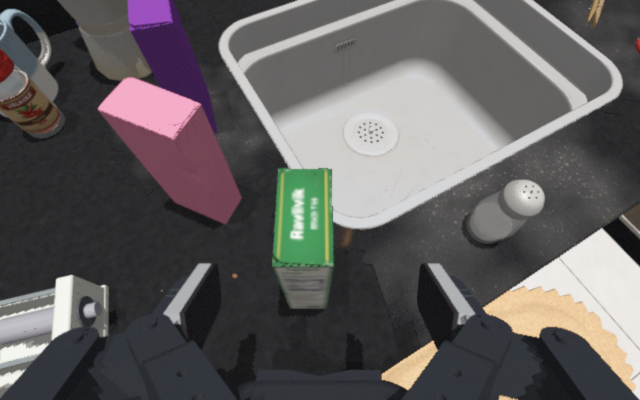

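The wrist view shows the carton's top at (272–333, 168–266), centred between the fingers. All cameras agree on a centre of about (0.4535, -0.327). Joint 6 is near its limit, so I will tilt less, about 36°.

Run:
```python
from h import *
plan([.4491,-.325,.160],tilt(-30,36,-120),4)
```

```text
dist mm 10.90870092443107 deg/row 1.9646637739442054
[2.7, -2.3, 10.3, -0.0011, -0.034, 0.0042]
[3.1, -2.3, 10.2, -0.0011, -0.034, 0.0042]
[3.4, -2.3, 10.1, -0.0011, -0.034, 0.0042]
[3.7, -2.3, 10.0, -0.0011, -0.034, 0.0042]
```

drive_tool --pt "3 -2 10 -0.001 -0.034 0.004 85" --pt "3 -2 10 -0.001 -0.034 0.004 85" --pt "3 -2 10 -0.001 -0.034 0.004 85" --pt "4 -2 10 -0.001 -0.034 0.004 85" --pt "0 0 0 0 0 0 85"

```text
time_s: 3.25
tool_pos: [0.45, -0.3248, 0.1605]
tcp_rot: [179.9, -36.0, -29.7]
wrist_force: [-0.0, 1.0, -0.2]
finger_gap: 0.0849
```

Run:
```python
from h import *
p,R,s=cur();print(p,s['q'],R.as_matrix()[:,2])
plan([.4491,-.325,.099],tilt(-30,36,-120),4)
```

```text
[ 0.45   -0.3248  0.1605] [ 66.8302   3.8515 -30.9777 126.2804  -7.8832  14.7355 -76.1437] [ 0.5105 -0.2921 -0.8087]
dist mm 15.382744203761819 deg/row 0.07834092181300807
[-9.2, 0.1, 12.3, -0.0006, -0.0001, 0.0012]
[-9.2, 0.2, 12.3, -0.0006, -0.0001, 0.0012]
[-9.2, 0.2, 12.3, -0.0006, -0.0001, 0.0012]
[-9.2, 0.2, 12.3, -0.0006, -0.0001, 0.0012]
```

drive_tool --pt "-9 0 12 0 0 0.001 85" --pt "-9 0 12 0 0 0.001 85" --pt "0 0 0 0 0 0 85"

```text
time_s: 3.62
tool_pos: [0.4471, -0.3246, 0.1347]
tcp_rot: [-179.8, -35.4, -30.0]
wrist_force: [0.7, 0.6, -0.9]
finger_gap: 0.085
```

Run:
```python
from h import *
p,R,s=cur();print(p,s['q'],R.as_matrix()[:,2])
plan([.4491,-.325,.099],tilt(-30,36,-120),2)
```

```text
[ 0.4471 -0.3246  0.1347] [ 58.8367   6.0242 -23.0049 128.0478  -8.6572  11.3896 -75.2958] [ 0.5029 -0.2865 -0.8155]
dist mm 17.883907060691087 deg/row 0.33094072759246795
[-9.5, -0.3, 15.1, -0.0016, 0.0055, 0.0]
[-9.6, -0.3, 15.1, -0.0016, 0.0055, 0.0]
```

Run:
```python
from h import *
plan([.4472,-.3239,.20],tilt(-30,28,-120),4)
```

```text
dist mm 16.323642697573057 deg/row 1.8419815779232287
[9.4, -0.2, -13.3, -0.0008, -0.0321, 0.0001]
[9.0, -0.2, -13.6, -0.0008, -0.0321, 0.0001]
[8.5, -0.2, -13.9, -0.0008, -0.0321, 0.0001]
[8.1, -0.2, -14.2, -0.0008, -0.0321, 0.0001]
```

drive_tool --pt "9 0 -13 0 -0.032 0 85" --pt "9 0 -14 0 -0.032 0 85" --pt "9 0 -14 0 -0.032 0 85" --pt "8 0 -14 0 -0.032 0 85" --pt "0 0 0 0 0 -0.18 85" --pt "0 0 0 0 0 -0.18 85" --pt "0 0 0 0 0 -0.18 85" --pt "0 0 0 0 0 -0.18 85" --pt "0 0 0 0 0 -0.18 85" --pt "0 0 0 0 0 -0.18 85"

```text
time_s: 4.88
tool_pos: [0.4474, -0.3254, 0.2015]
tcp_rot: [154.7, -12.8, 35.2]
wrist_force: [-0.4, 0.0, -0.0]
finger_gap: 0.0851
```

Run:
```python
from h import *
p,R,s=cur();print(p,s['q'],R.as_matrix()[:,2])
plan([.4472,-.3239,.20],tilt(-30,28,60),12)
```

```text
[ 0.4474 -0.3254  0.2015] [ 60.1012   2.7439 -24.407  115.9904  -3.3617  33.5062 -19.3732] [ 0.4107 -0.2339 -0.8813]
dist mm 0.17358099059845328 deg/row 9.812929795292666
[0.0, -0.2, 0.1, 0.0004, -0.0, -0.1713]
[0.1, -0.1, 0.1, 0.0004, -0.0, -0.1713]
[0.1, -0.1, 0.1, 0.0004, -0.0, -0.1713]
[0.1, -0.1, 0.1, 0.0004, -0.0, -0.1713]
[0.1, -0.1, 0.1, 0.0004, -0.0, -0.1713]
[0.1, -0.1, 0.1, 0.0004, -0.0, -0.1713]
[0.1, -0.1, 0.1, 0.0004, -0.0, -0.1713]
[0.2, -0.0, 0.1, 0.0004, -0.0, -0.1713]
[0.2, -0.0, 0.1, 0.0004, -0.0, -0.1713]
[0.2, 0.0, 0.1, 0.0004, -0.0, -0.1713]
[0.2, 0.0, 0.1, 0.0004, -0.0, -0.1713]
[0.1, 0.1, 0.1, 0.0004, -0.0, -0.1713]
```

drive_tool --pt "0 0 0 0 0 -0.172 85" --pt "0 0 0 0 0 -0.172 85" --pt "0 0 0 0 0 -0.172 85" --pt "0 0 0 0 0 -0.172 85" --pt "0 0 0 0 0 -0.172 85" --pt "0 0 0 0 0 -0.172 85" --pt "0 0 0 0 0 -0.172 85" --pt "0 0 0 0 0 -0.172 85" --pt "0 0 0 0 0 -0.172 85" --pt "0 0 0 0 0 -0.172 85"

```text
time_s: 6.12
tool_pos: [0.4474, -0.3254, 0.2014]
tcp_rot: [169.9, 26.5, 128.4]
wrist_force: [-0.2, 0.9, -0.1]
finger_gap: 0.0849
```

Run:
```python
from h import *
p,R,s=cur();print(p,s['q'],R.as_matrix()[:,2])
# alpha 31 target
G=np.array([.4396,-.3195,.114]);a=np.radians(31);tz=np.array([.866*np.sin(a),-.5*np.sin(a),-np.cos(a)])
T=G+.0187*tz;print(T)
plan([T[0],T[1],.16],tilt(-30,31,60),4)
```

```text
[ 0.4474 -0.3254  0.2014] [ 65.641    3.0614 -30.1496 115.8257  -2.5361  33.5012  78.4957] [ 0.4105 -0.234  -0.8813]
[ 0.4479 -0.3243  0.098 ]
dist mm 10.365158792344573 deg/row 4.855720386722512
[4.7, -1.4, 9.1, -0.0014, -0.0122, -0.0839]
[4.9, -1.0, 9.1, -0.0014, -0.0122, -0.0839]
[5.1, -0.6, 9.0, -0.0014, -0.0122, -0.0839]
[5.3, -0.1, 8.9, -0.0014, -0.0122, -0.0839]
```

drive_tool --pt "5 -1 9 -0.001 -0.012 -0.084 85" --pt "5 -1 9 -0.001 -0.012 -0.084 85" --pt "5 -1 9 -0.001 -0.012 -0.084 85" --pt "5 0 9 -0.001 -0.012 -0.084 85" --pt "0 0 0 0 0 0 85"

```text
time_s: 6.75
tool_pos: [0.4471, -0.3236, 0.1588]
tcp_rot: [179.9, 30.8, 149.6]
wrist_force: [0.6, 0.1, -0.8]
finger_gap: 0.0851
```

Run:
```python
from h import *
p,R,s=cur();print(p,s['q'],R.as_matrix()[:,2])
plan([.4479,-.3243,.098],tilt(-30,31,60),4)
```

```text
[ 0.4471 -0.3236  0.1588] [ 66.4214   5.3852 -31.7547 121.9437   0.1688  22.8179  95.03  ] [ 0.4424 -0.2569 -0.8593]
dist mm 15.196775431530941 deg/row 0.11044554696415448
[7.5, -0.1, 13.2, -0.0003, -0.001, -0.0016]
[7.6, -0.1, 13.2, -0.0003, -0.001, -0.0016]
[7.6, -0.1, 13.2, -0.0003, -0.001, -0.0016]
[7.6, -0.1, 13.2, -0.0003, -0.001, -0.0016]
```

drive_tool --pt "7.5 0 13 0 0 -0.002 85" --pt "7.5 0 13 0 0 -0.002 85" --pt "7.5 0 13 0 0 -0.002 85" --pt "7.5 0 13 0 0 -0.002 85" --pt "0 0 0 0 0 0 85"

```text
time_s: 7.38
tool_pos: [0.4485, -0.3246, 0.0991]
tcp_rot: [-179.9, 30.8, 150.1]
wrist_force: [-0.3, 0.5, 0.5]
finger_gap: 0.0851
```

Run:
```python
from h import *
p,R,s=cur();print(p,s['q'],R.as_matrix()[:,2])
for n in('side','wrist'):
  im=snapshot(n)
  if n=='side': im=cv2.resize(im[80:300,300:620],None,fx=2.5,fy=2.5)
  cv2.imwrite(f'pics/{n}3.png',im[:,:,::-1])
```

```text
[ 0.4485 -0.3246  0.0991] [ 60.2354  11.4844 -26.5837 125.9683  10.4072  13.202   86.0884] [ 0.4427 -0.2571 -0.859 ]
```

View pics/side3.png

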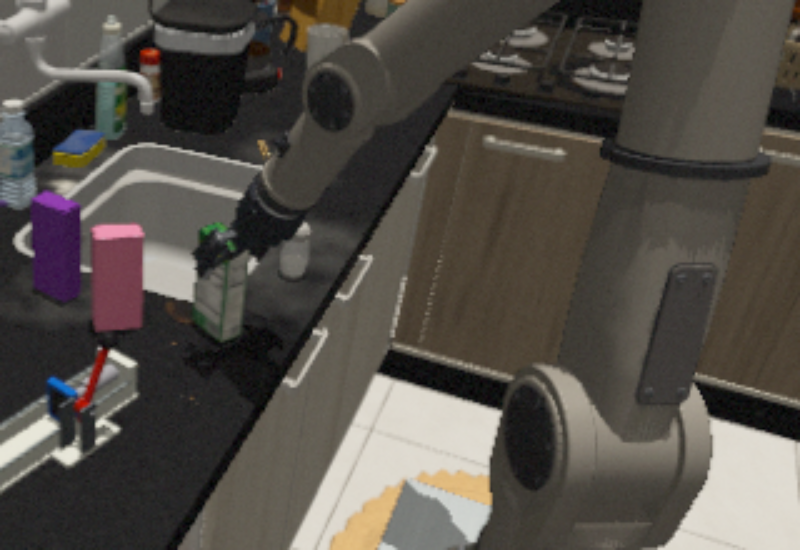

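View pics/wrist3.png

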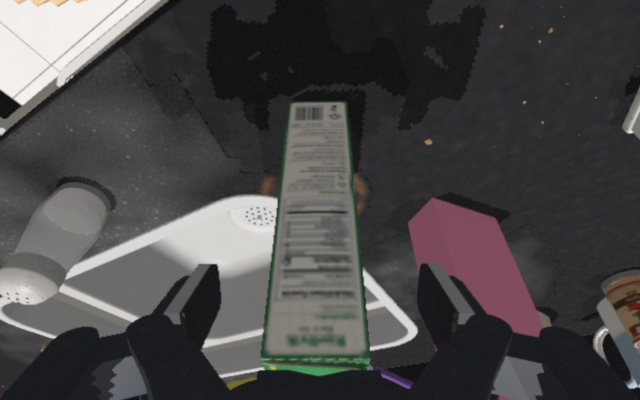

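The wrist view shows the carton (265–370 wide at its near end) centred between the pads. I will close now.

drive_tool --pt "0 0 0 0 0 0 40" --pt "0 0 0 0 0 0 30" --pt "0 0 0 0 0 0 30" --pt "0 0 0 0 0 0 30" --pt "0 0 0 0 0 0 30" --pt "0 0 0 0 0 0 30" --newtons 45

```text
time_s: 8.22
tool_pos: [0.4492, -0.3253, 0.1001]
tcp_rot: [-179.8, 30.9, 150.1]
wrist_force: [-2.0, 0.3, 5.3]
finger_gap: 0.038
```

Run:
```python
from h import *
p,R,s=cur();print(p,s['q'],R.as_matrix()[:,2],s['finger_gap'])
plan([.4479,-.3243,.16],tilt(-30,31,60),4)
```

```text
[ 0.4492 -0.3253  0.1001] [ 60.2776  11.4473 -26.617  125.9187  10.4535  13.1331  86.0927] [ 0.4445 -0.2587 -0.8576] 0.03796685830876487
dist mm 14.979095833507428 deg/row 0.04245548257807489
[-7.4, 0.0, -13.1, -0.0004, -0.0002, 0.0006]
[-7.4, 0.0, -13.0, -0.0004, -0.0002, 0.0006]
[-7.4, 0.0, -13.0, -0.0004, -0.0002, 0.0006]
[-7.4, 0.0, -13.0, -0.0004, -0.0002, 0.0006]
```

drive_tool --pt "-7 0 -13 0 0 0 30" --pt "-7 0 -13 0 0 0 30" --pt "-7 0 -13 0 0 0 30" --pt "-7 0 -13 0 0 0 30" --pt "0 0 0 0 0 0 30"

```text
time_s: 8.85
tool_pos: [0.4467, -0.3237, 0.1589]
tcp_rot: [-179.8, 30.9, 150.1]
wrist_force: [0.8, 0.7, -0.7]
finger_gap: 0.0381
```

```bash
cat > lay.py <<'E'
from h import *
R0=Ro.from_euler('xyz',[-179.8,30.9,150.1],degrees=True);p0=np.array([.4492,-.3253,.1001])
C0=np.array([.4535,-.3272,.0745]);off=R0.inv().apply(C0-p0)
def ax(az):
    a=np.radians(az);d=np.array([np.cos(a),np.sin(a),0]);return d
def frame(up,d): return np.array([np.cross(d,up),d,up]).T
F0=frame(np.array([0,0,1.]),ax(-30))
def pose(C,up,d):
    R1=Ro.from_matrix(frame(up,d)@F0.T)*R0
    return np.array(C)-R1.apply(off),R1
def carton():
    p,R,s=cur();return p+R.apply(off),(R*R0.inv()).apply([0,0,1.]),(R*R0.inv()).apply(ax(-30))
E
python3 - <<'E'
from lay import *
p,R,s=cur();print(p,s['q'],s['finger_gap']);print(off,carton())
A=pose([.42,-.24,.135],np.array([0,0,1.]),ax(-75));print(A[0])
plan(*A,8)
E
```

```text
[ 0.4467 -0.3237  0.1589] [ 68.0498   5.4136 -33.4198 122.0659   0.5939  22.5962  95.1712] 0.038131959442710334
[0.0091 0.0006 0.0244] (array([ 0.4511, -0.3256,  0.1333]), array([-0.0005, -0.0001,  1.    ]), array([ 0.8664, -0.4993,  0.0004]))
[ 0.4183 -0.2356  0.1606]
dist mm 11.570589419561893 deg/row 5.631045939064799
[7.2, 7.8, -4.6, 0.0505, 0.0003, 0.0843]
[7.9, 6.9, -5.0, 0.0505, 0.0003, 0.0843]
[8.4, 5.9, -5.3, 0.0505, 0.0003, 0.0843]
[8.9, 4.9, -5.6, 0.0505, 0.0003, 0.0843]
[9.2, 3.9, -5.8, 0.0505, 0.0003, 0.0843]
[9.5, 2.8, -6.0, 0.0505, 0.0003, 0.0843]
[9.7, 1.7, -6.1, 0.0505, 0.0003, 0.0843]
[9.8, 0.6, -6.1, 0.0505, 0.0003, 0.0843]
```

drive_tool --pt "7 8 -5 0.05 0 0.084 30" --pt "8 7 -5 0.05 0 0.084 30" --pt "8 6 -5 0.05 0 0.084 30" --pt "9 5 -6 0.05 0 0.084 30" --pt "9 4 -6 0.05 0 0.084 30" --pt "10 3 -6 0.05 0 0.084 30" --pt "10 2 -6 0.05 0 0.084 30" --pt "10 1 -6 0.05 0 0.084 30" --pt "0 0 0 0 0 0 30"

```text
time_s: 9.98
tool_pos: [0.4187, -0.235, 0.1588]
tcp_rot: [-179.8, 30.7, 107.1]
wrist_force: [-0.0, 0.1, -0.4]
finger_gap: 0.0384
```

Run:
```python
from lay import *
p,R,s=cur();print(p,s['q'],s['finger_gap']);print(carton())
B=pose([.42,-.235,.125],ax(-75),np.array([0,0,-1.]));print(B[0])
plan(*B,14)
```

```text
[ 0.4187 -0.235   0.1588] [ 39.6943   6.064  -35.3478 121.4818  43.3891  50.1415  -5.7584] 0.038422996185171115
(array([ 0.4205, -0.2392,  0.1332]), array([ 0.0011, -0.0038,  1.    ]), array([ 0.2919, -0.9564, -0.004 ]))
[ 0.4261 -0.2599  0.1297]
dist mm 2.7850535721254546 deg/row 6.413409746333474
[-0.5, -0.0, 2.7, -0.0008, 0.1119, 0.0024]
[-0.8, -0.0, 2.7, -0.0008, 0.1119, 0.0024]
[-1.1, -0.0, 2.5, -0.0008, 0.1119, 0.0024]
[-1.4, -0.0, 2.4, -0.0008, 0.1119, 0.0024]
[-1.7, -0.0, 2.2, -0.0008, 0.1119, 0.0024]
[-1.9, 0.0, 2.0, -0.0008, 0.1119, 0.0024]
[-2.1, 0.0, 1.8, -0.0008, 0.1119, 0.0024]
[-2.3, 0.0, 1.6, -0.0008, 0.1119, 0.0024]
[-2.5, 0.0, 1.3, -0.0008, 0.1119, 0.0024]
[-2.6, 0.0, 1.0, -0.0008, 0.1119, 0.0024]
[-2.7, 0.0, 0.7, -0.0008, 0.1119, 0.0024]
[-2.8, 0.0, 0.4, -0.0008, 0.1119, 0.0024]
[-2.8, 0.0, 0.1, -0.0008, 0.1119, 0.0024]
[-2.8, 0.0, -0.2, -0.0008, 0.1119, 0.0024]
```

drive_tool --pt "-0.5 0 3 0 0.112 0 30" --pt "-1 0 3 0 0.112 0 30" --pt "-1 0 2.5 0 0.112 0 30" --pt "-1.5 0 2.5 0 0.112 0 30" --pt "-1.5 0 2 0 0.112 0 30" --pt "-2 0 2 0 0.112 0 30" --pt "-2 0 2 0 0.112 0 30" --pt "-2.5 0 1.5 0 0.112 0 30"

```text
time_s: 10.98
tool_pos: [0.4214, -0.2533, 0.1421]
tcp_rot: [-179.9, -20.6, 106.6]
wrist_force: [0.3, 0.5, -1.1]
finger_gap: 0.0383
```

Run:
```python
from lay import *
p,R,s=cur();print(p,s['q'],s['finger_gap'],s['wrist_force']);print(carton())
B=pose([.42,-.235,.11],ax(-73.5),np.array([0,0,-1.]));print(B[0])
plan(*B,6)
```

```text
[ 0.4214 -0.2533  0.1421] [ 59.8048  31.2877 -32.4463  87.8978   2.0442  80.2008  45.1001] 0.03825478559127366 [ 0.3406  0.5336 -1.131 ]
(array([ 0.417 , -0.2367,  0.1225]), array([ 0.2222, -0.7508,  0.622 ]), array([ 0.1765, -0.5964, -0.783 ]))
[ 0.4268 -0.2597  0.1147]
dist mm 4.776581116748444 deg/row 6.410510010183223
[-2.8, 0.6, 3.8, -0.0001, 0.1119, -0.0003]
[-3.2, 0.6, 3.5, -0.0001, 0.1119, -0.0003]
[-3.6, 0.6, 3.1, -0.0001, 0.1119, -0.0003]
[-3.9, 0.6, 2.7, -0.0001, 0.1119, -0.0003]
[-4.2, 0.6, 2.2, -0.0001, 0.1119, -0.0003]
[-4.4, 0.6, 1.7, -0.0001, 0.1119, -0.0003]
```

drive_tool --pt "-3 0.5 4 0 0.112 0 30" --pt "-3 0.5 3.5 0 0.112 0 30" --pt "-3.5 0.5 3 0 0.112 0 30" --pt "-4 0.5 2.5 0 0.112 0 30" --pt "-4 0.5 2 0 0.112 0 30" --pt "-4.5 0.5 1.5 0 0.112 0 30" --pt "0 0 0 0 0 0 30" --pt "0 0 0 0 0 0 30"

```text
time_s: 11.98
tool_pos: [0.4274, -0.2585, 0.1162]
tcp_rot: [-179.9, -58.9, 106.5]
wrist_force: [0.8, 0.3, -0.6]
finger_gap: 0.0381
```

Run:
```python
from lay import *
p,R,s=cur();print(p,s['q'],s['finger_gap'],s['wrist_force']);print(carton())
B=pose([.42,-.235,.060],ax(-73.5),np.array([0,0,-1.]));print(B[0])
plan(*B,4)
for n in('side','top'):
  im=snapshot(n)
  if n=='side': im=cv2.resize(im[80:300,300:620],None,fx=2.5,fy=2.5)
  cv2.imwrite(f'pics/{n}4.png',im[:,:,::-1])
```

```text
[ 0.4274 -0.2585  0.1162] [ 60.5427  60.6833 -31.6167  61.6012  -8.5581 110.3931  48.3148] 0.0381043750825576 [ 0.7932  0.3415 -0.6157]
(array([ 0.4206, -0.2338,  0.1114]), array([ 0.2837, -0.9589,  0.0033]), array([-0.0001, -0.0034, -1.    ]))
[ 0.4268 -0.2597  0.0647]
dist mm 12.883934586726635 deg/row 0.04959137462176981
[-11.2, -0.2, 6.4, -0.0001, 0.0008, -0.0003]
[-11.2, -0.2, 6.4, -0.0001, 0.0008, -0.0003]
[-11.2, -0.2, 6.4, -0.0001, 0.0008, -0.0003]
[-11.2, -0.2, 6.4, -0.0001, 0.0008, -0.0003]
```

View pics/side4.png

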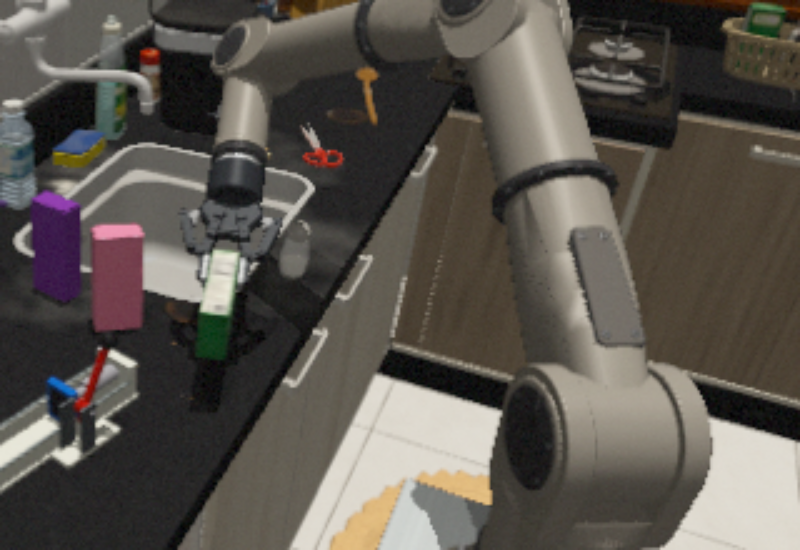

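The carton is now held level on its narrow side, about 77 mm above the worktop. I will lower it and watch the force.

drive_tool --pt "-11 0 6.5 0 0.001 0 30" --pt "-11 0 6.5 0 0.001 0 30" --pt "-11 0 6.5 0 0 0 30" --pt "-11 0 6.5 0 0 0 30" --pt "0 0 0 0 0 0 30" --pt "0 0 0 0 0 0 30"

```text
time_s: 12.82
tool_pos: [0.4275, -0.2585, 0.0651]
tcp_rot: [-179.8, -59.2, 106.5]
wrist_force: [-0.2, 0.1, -0.5]
finger_gap: 0.038
```

Run:
```python
from lay import *
p,R,s=cur();print(p,s['q'],s['finger_gap'],s['wrist_force']);print(carton())
B=pose([.42,-.235,.039],ax(-73.5),np.array([0,0,-1.]));print(B[0])
plan(*B,3)
```

```text
[ 0.4275 -0.2585  0.0651] [ 60.2147  64.4324 -30.7711  61.8801  -6.9098 107.1969  50.2472] 0.03804464902255625 [-0.1654  0.1222 -0.4791]
(array([ 0.4207, -0.2338,  0.0605]), array([ 0.284 , -0.9588, -0.0013]), array([-0.0019,  0.0008, -1.    ]))
[ 0.4268 -0.2597  0.0437]
dist mm 7.154943300492466 deg/row 0.0391439835209297
[-6.3, -0.3, 3.4, -0.0003, -0.0004, -0.0004]
[-6.3, -0.3, 3.4, -0.0003, -0.0004, -0.0004]
[-6.3, -0.3, 3.4, -0.0003, -0.0004, -0.0004]
```

drive_tool --pt "-6 0 3.5 0 0 0 30" --pt "-6 0 3.5 0 0 0 30" --pt "-5 0 3 0 0 0 30" --pt "0 0 0 0 0 0 30" --pt "0 0 0 0 0 0 30"

```text
time_s: 13.45
tool_pos: [0.4274, -0.2587, 0.0453]
tcp_rot: [-179.8, -59.2, 106.5]
wrist_force: [1.4, 0.4, -0.5]
finger_gap: 0.0382
```

Run:
```python
from lay import *
p,R,s=cur();print(p,s['finger_gap'],s['wrist_force'],s['wrist_torque']);print(carton())
im=cv2.resize(snapshot('side')[150:250,340:460],None,fx=6,fy=6);cv2.imwrite('pics/side5.png',im[:,:,::-1])
```

```text
[ 0.4274 -0.2587  0.0453] 0.03820186233851402 [ 1.3868  0.4237 -0.5362] [-1.0343 -0.3341  0.0132]
(array([ 0.4206, -0.234 ,  0.0406]), array([ 0.284 , -0.9588, -0.0011]), array([-0.0022,  0.0005, -1.    ]))
```

View pics/side5.png

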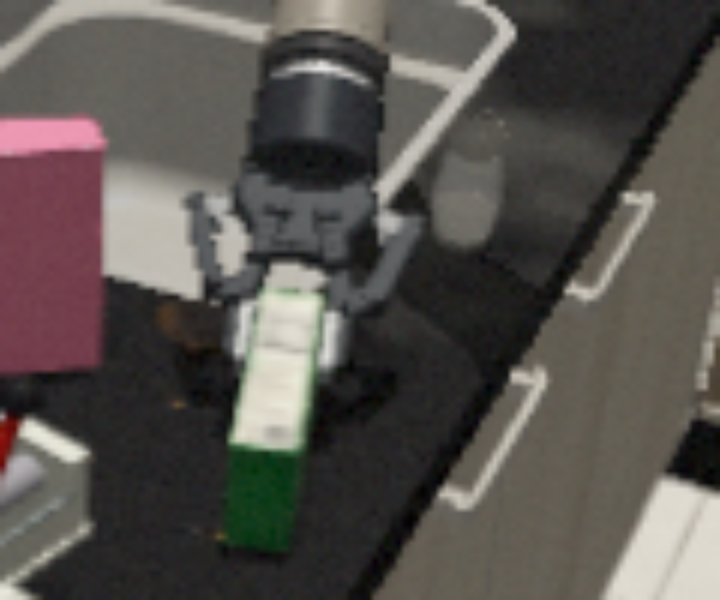

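drive_tool --pt "-1.7 0 1 0 0 0 30" --pt "-1.7 0 1 0 0 0 30" --pt "0 0 0 0 0 0 30"

```text
time_s: 13.88
tool_pos: [0.4273, -0.2587, 0.0412]
tcp_rot: [-179.8, -59.2, 106.5]
wrist_force: [0.1, 0.2, -1.9]
finger_gap: 0.0378
```

drive_tool --pt "-0.9 0 0.5 0 0 0 30" --pt "0 0 0 0 0 0 30"

```text
time_s: 14.12
tool_pos: [0.4273, -0.2588, 0.041]
tcp_rot: [-179.8, -59.2, 106.5]
wrist_force: [-0.7, 0.0, 2.1]
finger_gap: 0.0386
```

Run:
```python
from lay import *
p,R,s=cur();print(p,s['finger_gap'],s['wrist_force'],s['wrist_torque']);print(carton())
```

```text
[ 0.4273 -0.2588  0.041 ] 0.03858983641522923 [-0.6519  0.0148  2.141 ] [-0.6127 -0.0452  0.1177]
(array([ 0.4205, -0.2341,  0.0364]), array([ 0.2843, -0.9587, -0.0017]), array([-0.0021,  0.0011, -1.    ]))
```

drive_tool --pt "-0.9 0 0.5 0 0 0 30" --pt "0 0 0 0 0 0 30"

```text
time_s: 14.38
tool_pos: [0.4273, -0.2587, 0.041]
tcp_rot: [-179.9, -59.2, 106.6]
wrist_force: [-0.7, -1.7, 6.6]
finger_gap: 0.0383
```

Run:
```python
from lay import *
p,R,s=cur();print(p,s['finger_gap'],s['wrist_force'],s['wrist_torque']);print(carton())
```

```text
[ 0.4273 -0.2587  0.041 ] 0.03825452640863984 [-0.6962 -1.7072  6.6266] [-0.2144  0.2128  0.1986]
(array([ 0.4205, -0.234 ,  0.0364]), array([ 0.2847, -0.9586, -0.0025]), array([-0.0019,  0.002 , -1.    ]))
```

drive_tool --pt "0 0 0 0 0 0 60" --pt "0 0 0 0 0 0 85" --pt "0 0 0 0 0 0 85" --pt "0 0 0 0 0 0 85" --pt "0 0 -8 0 0 0 85" --pt "0 0 -15 0 0 0 85" --pt "0 0 -20 0 0 0 85" --pt "0 0 -25 0 0 0 85" --pt "0 0 -25 0 0 0 85" --pt "0 0 0 0 0 0 85"

```text
time_s: 15.62
tool_pos: [0.4436, -0.3225, 0.0818]
tcp_rot: [179.3, -58.2, 106.5]
wrist_force: [0.2, 0.1, 0.2]
finger_gap: 0.0848
```

Run:
```python
from lay import *
p,R,s=cur();print(p,s['q'],s['finger_gap'],s['wrist_force'])
for n in('side','top'):
  im=snapshot(n)
  im=cv2.resize(im[130:250,320:480] if n=='side' else im[170:260,340:460],None,fx=5,fy=5)
  cv2.imwrite(f'pics/{n}6.png',im[:,:,::-1])
plan([.4205,-.234,.17],tilt(0,0,16.5),8)
```

```text
[ 0.4436 -0.3225  0.0818] [ 60.7122  69.863  -34.5518  46.8438  -2.9213 116.4731  48.1848] 0.08479186462501873 [0.1688 0.055  0.2366]
dist mm 15.82628645701734 deg/row 7.295241052812969
[15.4, 0.3, 3.7, 0.0011, -0.1273, -0.0006]
[15.7, 0.3, 1.8, 0.0011, -0.1273, -0.0006]
[15.8, 0.3, -0.3, 0.0011, -0.1273, -0.0006]
[15.7, 0.3, -2.3, 0.0011, -0.1273, -0.0006]
[15.2, 0.4, -4.2, 0.0011, -0.1273, -0.0006]
[14.6, 0.4, -6.1, 0.0011, -0.1273, -0.0006]
[13.7, 0.4, -7.9, 0.0011, -0.1273, -0.0006]
[12.6, 0.4, -9.6, 0.0011, -0.1273, -0.0006]
```

View pics/side6.png

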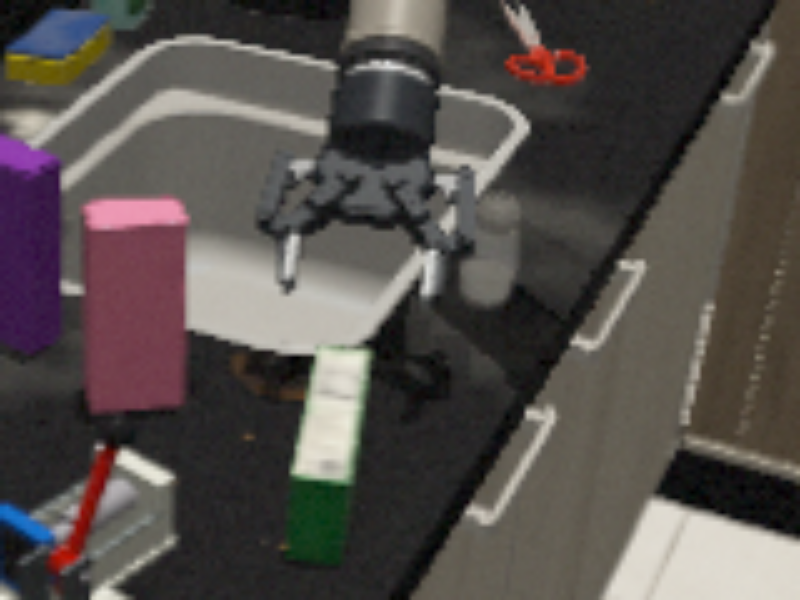

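View pics/top6.png

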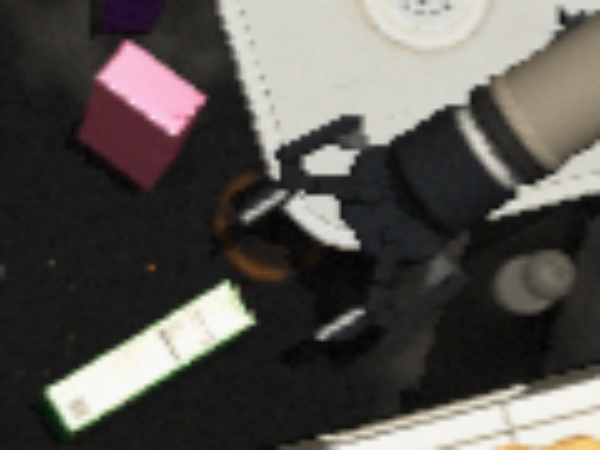

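The carton lies on its narrow side, released. The top view shows its top face from (386,226) to (391,234) and from (349,248) to (355,257).

drive_tool --pt "15 0 -2 0 -0.127 0 85" --pt "16 0 0 0 -0.127 0 85" --pt "16 0 -1 0 -0.127 0 85" --pt "16 0 -2 0 -0.127 0 85" --pt "15 0 -4 0 -0.127 0 85" --pt "15 0 -6 0 -0.127 0 85" --pt "14 0 -8 0 -0.127 0 85" --pt "13 0 -9 0 -0.127 0 85" --pt "0 0 0 0 0 0 85"

```text
time_s: 16.85
tool_pos: [0.4192, -0.2351, 0.1752]
tcp_rot: [179.8, -0.0, 106.5]
wrist_force: [0.3, -0.6, -0.5]
finger_gap: 0.0855
```

Run:
```python
from h import *
t=camera_info('top')
P=np.array([onz(t,(340+(x+.5)/5-.5,170+(y+.5)/5-.5),.068) for x,y in[(228,282),(257,320),(75,435),(45,392)]]);print(P,P.mean(0))
d=P[0]+P[1]-P[2]-P[3];print(np.degrees(np.arctan2(d[1],d[0])))
p,R,s=cur();print(p,s['q'],R.as_matrix()[:,2])
w=camera_info('wrist');im=snapshot('wrist')[:,:,::-1];cv2.imwrite('pics/w7.png',im)
```

```text
[[ 0.4574 -0.3021  0.068 ]
 [ 0.427  -0.3138  0.068 ]
 [ 0.3819 -0.1715  0.068 ]
 [ 0.4151 -0.1595  0.068 ]] [ 0.4203 -0.2367  0.068 ]
-72.92967503399686
[ 0.4192 -0.2351  0.1752] [ 59.3801  15.7229 -38.6682 101.1925  10.4457  66.6092  34.0779] [ 0.0035  0.0018 -1.    ]
```

View pics/w7.png

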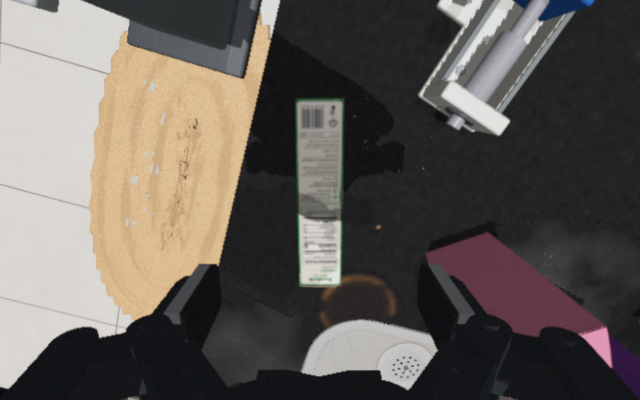

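The wrist view shows the carton's top from (295,98) to (341,287), aligned with the tool.

Run:
```python
from h import *
w=camera_info('wrist')
P=np.array([onz(w,q,.068) for q in[(295,98),(344,98),(341,287),(299,287)]]);print(P,P.mean(0))
d=P[2]+P[3]-P[0]-P[1];print(np.degrees(np.arctan2(d[1],d[0])))
plan([.4205,-.2355,.033],tilt(0,0,16.8),7)
```

```text
[[ 0.3823 -0.1691  0.068 ]
 [ 0.4151 -0.1596  0.068 ]
 [ 0.4577 -0.3028  0.068 ]
 [ 0.4243 -0.3124  0.068 ]] [ 0.4198 -0.236   0.068 ]
-73.54237846502164
dist mm 20.229575306571352 deg/row 0.08435265271058649
[0.2, 0.2, 20.2, 0.0005, -0.0002, -0.0014]
[0.2, 0.2, 20.2, 0.0005, -0.0002, -0.0014]
[0.2, 0.2, 20.2, 0.0005, -0.0002, -0.0014]
[0.2, 0.3, 20.2, 0.0005, -0.0002, -0.0014]
[0.2, 0.3, 20.2, 0.0005, -0.0002, -0.0014]
[0.2, 0.3, 20.2, 0.0005, -0.0002, -0.0014]
[0.2, 0.3, 20.2, 0.0005, -0.0002, -0.0014]
```

drive_tool --pt "0 0 20 0 0 0 85" --pt "0 0 20 0 0 0 85" --pt "0 0 20 0 0 0 85" --pt "0 1 20 0 0 0 85" --pt "0 0 20 0 0 0 85" --pt "0 0 20 0 0 0 85" --pt "0 0 20 0 0 0 85" --pt "0 0 2 0 0 0 85" --pt "0 0 0 0 0 0 85"

```text
time_s: 18.02
tool_pos: [0.4211, -0.2396, 0.0319]
tcp_rot: [179.7, -0.2, 106.0]
wrist_force: [0.1, 0.1, 0.2]
finger_gap: 0.085
```

drive_tool --pt "0 0 0 0 0 0 30" --pt "0 0 0 0 0 0 30" --pt "0 0 0 0 0 0 30" --pt "0 0 0 0 0 0 30" --pt "0 0 0 0 0 0 30" --pt "0 0 0 0 0 0 30"

```text
time_s: 18.77
tool_pos: [0.4218, -0.2393, 0.0328]
tcp_rot: [179.7, -0.1, 106.0]
wrist_force: [-0.7, -0.6, 5.2]
finger_gap: 0.0382
```

Run:
```python
from h import *
p,R,s=cur();print(p,s['q'],R.as_matrix())
t=camera_info('top')
im=snapshot('top')[:,:,::-1];cv2.imwrite('pics/tf8.png',cv2.resize(im[190:250,240:345],None,fx=7.5,fy=7.5,interpolation=cv2.INTER_CUBIC))
```

```text
[ 0.4218 -0.2393  0.0328] [ 54.7688  26.6814 -34.3061 110.1978  19.3504  48.6868  26.4376] [[-0.2762  0.9611  0.0053]
 [ 0.9611  0.2762  0.0024]
 [ 0.0009  0.0057 -1.    ]]
```

View pics/tf8.png

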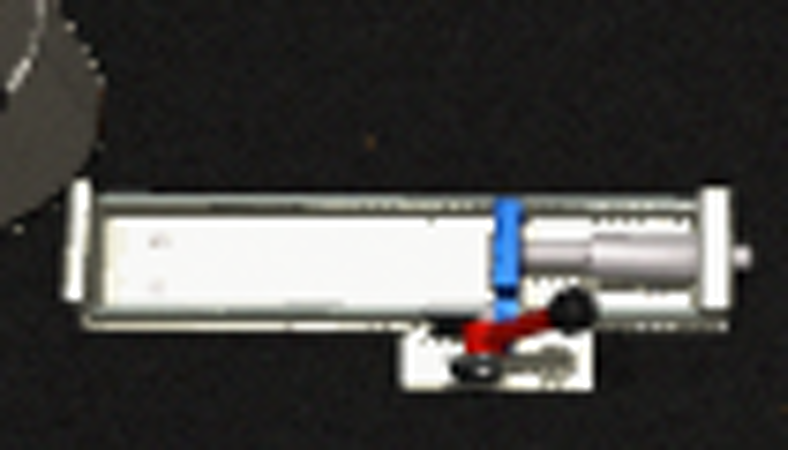

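Run:
```python
from h import *
t=camera_info('top');s=camera_info('side')
for z in(0,.1,.2,.3,.36): print(z,'top(253,200)',onz(t,(253,200),z)[:2],'(240,222)',onz(t,(240,222),z)[:2],'(205,240)',onz(t,(205,240),z)[:2])
for z in(.2,.3,.36): print(z,'side(248,165)',onz(s,(248,165),z)[:2],'(160,230)',onz(s,(160,230),z)[:2],onz(s,(100,210),z)[:2])
print('handle',tri([ray(t,(229,227)),ray(s,(262,262))]),tri([ray(t,(228,236)),ray(s,(265,295))]))
plan([.467,.079,.25],tilt(0,0,-15),9,start=(np.array([.4218,-.2393,.12]),cur()[1]))
t=cv2.imread('pics/top0.png');cv2.imwrite('pics/fry.png',cv2.resize(t[100:260,110:320],None,fx=3.7,fy=3.7))
```

```text
0 top(253,200) [0.6812 0.1281] (240,222) [0.6117 0.191 ] (205,240) [0.5779 0.3265]
0.1 top(253,200) [0.651  0.1176] (240,222) [0.5866 0.176 ] (205,240) [0.5551 0.3017]
0.2 top(253,200) [0.6208 0.1071] (240,222) [0.5614 0.161 ] (205,240) [0.5324 0.2769]
0.3 top(253,200) [0.5907 0.0966] (240,222) [0.5362 0.1459] (205,240) [0.5096 0.2521]
0.36 top(253,200) [0.5725 0.0903] (240,222) [0.5211 0.1369] (205,240) [0.496  0.2372]
0.2 side(248,165) [ 0.838  -0.0795] (160,230) [0.8123 0.291 ] [1.0319 0.3141]
0.3 side(248,165) [0.7052 0.0592] (160,230) [0.684  0.3648] [0.8651 0.3838]
0.36 side(248,165) [0.6255 0.1424] (160,230) [0.607 0.409] [0.765  0.4257]
handle [0.5672 0.2072 0.1386] [0.5552 0.2308 0.052 ]
dist mm 38.53136128492136 deg/row 3.44856173600553
[32.6, 14.7, -14.3, 0.0006, -0.0003, 0.0602]
[33.4, 12.7, -14.3, 0.0006, -0.0003, 0.0602]
[34.1, 10.6, -14.4, 0.0006, -0.0003, 0.0602]
[34.7, 8.6, -14.4, 0.0006, -0.0003, 0.0602]
[35.2, 6.4, -14.4, 0.0006, -0.0003, 0.0602]
[35.5, 4.3, -14.4, 0.0006, -0.0003, 0.0602]
[35.7, 2.2, -14.4, 0.0006, -0.0003, 0.0602]
[35.7, 0.0, -14.4, 0.0006, -0.0003, 0.0602]
[35.7, -2.2, -14.4, 0.0006, -0.0003, 0.0602]
```

View pics/fry.png

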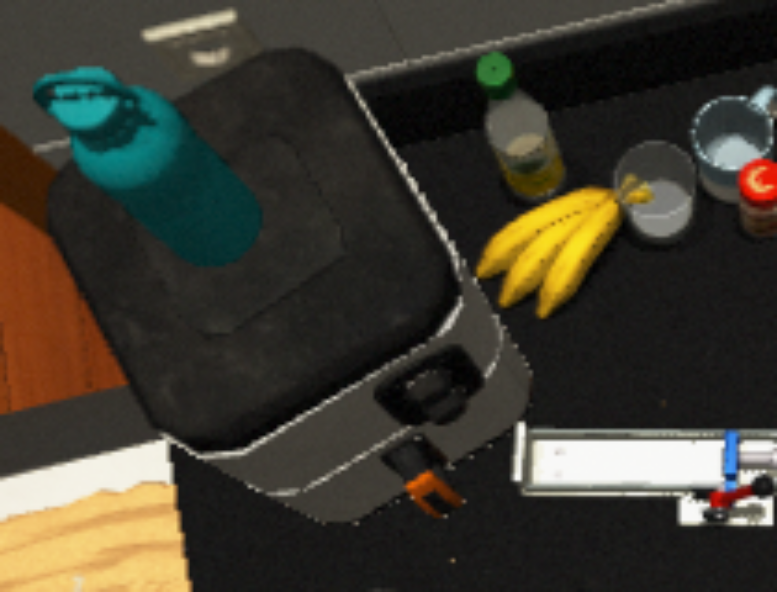

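drive_tool --pt "0 0 -12 0 0 0 30" --pt "0 0 -25 0 0 0 30" --pt "0 0 -25 0 0 0 30" --pt "0 0 -25 0 0 0 30" --pt "33 15 -14 0 0 0.06 30" --pt "33 13 -14 0 0 0.06 30" --pt "34 11 -14 0 0 0.06 30" --pt "35 9 -14 0 0 0.06 30" --pt "35 6 -14 0 0 0.06 30"

```text
time_s: 19.95
tool_pos: [0.4462, -0.0611, 0.1902]
tcp_rot: [179.8, -0.2, 88.7]
wrist_force: [-0.0, -0.1, -0.8]
finger_gap: 0.0382
```

drive_tool --pt "36 4 -14 0 0 0.06 30" --pt "36 2 -14 0 0 0.06 30" --pt "36 0 -14 0 0 0.06 30" --pt "25 -2 -14 0 0 0.06 30" --pt "0 0 0 0 0 0 30" --pt "0 0 0 0 0 0 30"

```text
time_s: 20.7
tool_pos: [0.4635, 0.068, 0.2455]
tcp_rot: [179.9, -0.1, 75.1]
wrist_force: [-0.3, -0.4, -1.8]
finger_gap: 0.0379
```

Run:
```python
from h import *
p,R,s=cur();print(p,s['q'],R.as_matrix(),s['finger_gap'])
w=camera_info('wrist')
im=snapshot('wrist')[:,:,::-1];cv2.imwrite('pics/w9.png',im)
```

```text
[0.4635 0.068  0.2455] [ 28.1162  11.7145 -45.0117  95.9945   8.4616  75.6707 -33.3204] [[ 0.2578  0.9662  0.0021]
 [ 0.9662 -0.2578  0.0017]
 [ 0.0022  0.0016 -1.    ]] 0.03792081447238142
```

View pics/w9.png

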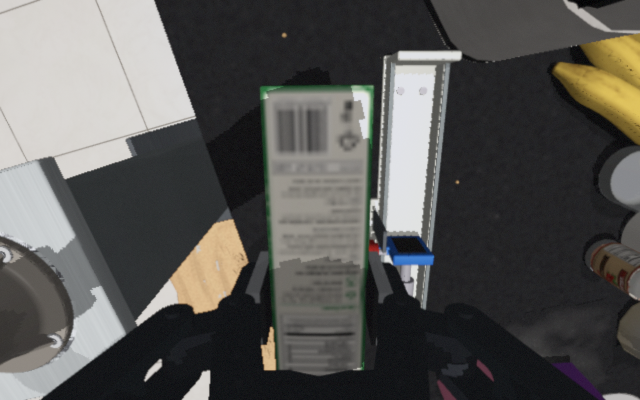

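Run:
```python
import cv2
im=cv2.imread('pics/w9.png')
cv2.imwrite('pics/w9a.png',cv2.resize(im[42:142,370:475],None,fx=6,fy=6,interpolation=cv2.INTER_CUBIC))
cv2.imwrite('pics/w9b.png',cv2.resize(im[200:300,365:470],None,fx=6,fy=6,interpolation=cv2.INTER_CUBIC))
```

```text
(no output)
```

View pics/w9a.png

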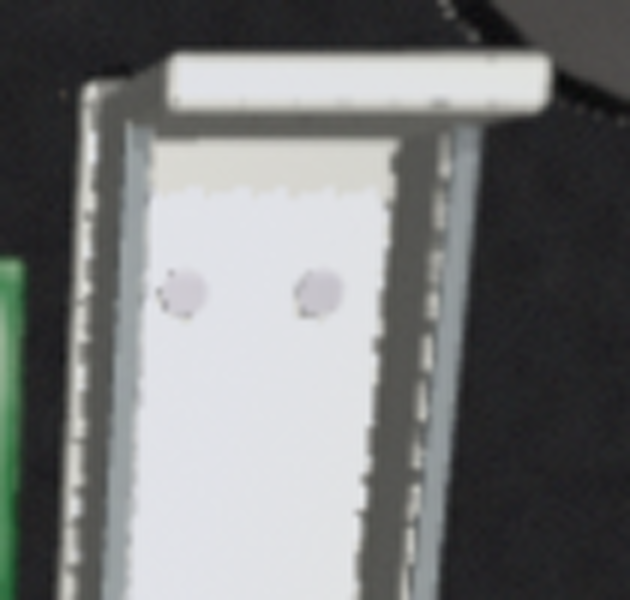

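View pics/w9b.png

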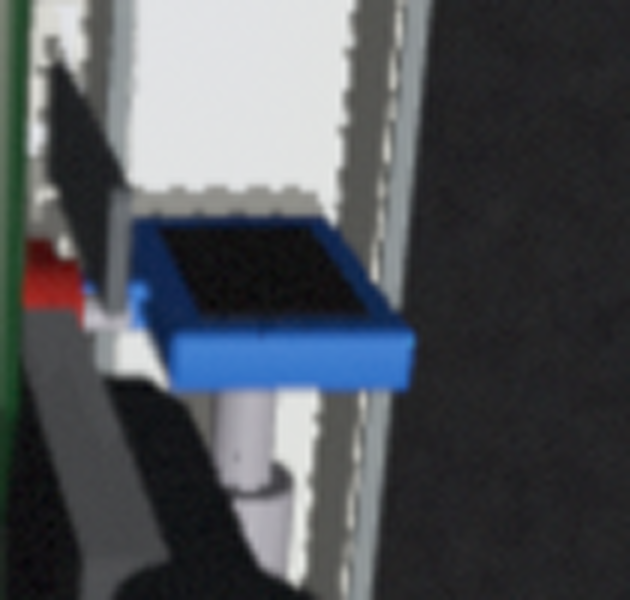

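Run:
```python
from h import *
w=camera_info('wrist')
a=lambda x,y:(370+(x+.5)/6-.5,42+(y+.5)/6-.5)
b=lambda x,y:(365+(x+.5)/6-.5,200+(y+.5)/6-.5)
obs=[(a(168,110),.062,None,145),(a(548,112),.062,None,145),
(a(483,128),.034,28.5,None),(a(437,590),.034,28.5,None),(b(432,10),.034,28.5,None),(b(372,590),.034,28.5,None),
(a(150,128),.034,-23.5,None),(a(125,590),.034,-23.5,None),(a(128,128),.034,-28.5,None),(a(103,590),.034,-28.5,None),
(b(168,333),.064,-21.5,-45),(b(415,333),.064,21.5,-45)]
P=[onz(w,o[0],o[1]) for o in obs]
from scipy.optimize import least_squares
def loc(v,p):
    c,s=np.cos(v[2]),np.sin(v[2]);d=p[:2]-v[:2];return np.array([c*d[0]+s*d[1],-s*d[0]+c*d[1]])*1000
def res(v):
    r=[]
    for o,p in zip(obs,P):
        l=loc(v,p)
        if o[2] is not None:r.append(l[0]-o[2])
        if o[3] is not None:r.append(l[1]-o[3])
    return r
q=least_squares(res,[.551,.005,-.26],x_scale=[.01,.01,.1]);print(q.x,np.degrees(q.x[2]));print(np.round(q.fun,1))
for o,p in zip(obs,P):print(o[2:],loc(q.x,p))
# carton top in wrist view, and relation to tool
p,R,s=cur()
ct=[onz(w,u,p[2]+.0352) for u in[(262,87),(373,87)]]
print(ct,[R.inv().apply(c-p)*1000 for c in ct])
```

```text
[ 0.549   0.0069 -0.2556] -14.64291173675525
[-0.3 -0.7  0.7  0.5  0.7  0.5 -1.  -1.1  0.5  0.2 -0.5  0.7 -0.4  0.3]
(None, 145) [-27.8519 144.7151]
(None, 145) [ 28.5408 144.3229]
(28.5, None) [ 29.2163 144.5061]
(28.5, None) [28.9711 70.6789]
(28.5, None) [29.2055  4.7582]
(28.5, None) [  28.9749 -115.5078]
(-23.5, None) [-24.5079 144.6359]
(-23.5, None) [-24.5743  70.9469]
(-28.5, None) [-28.0485 144.6483]
(-28.5, None) [-28.3412  70.9676]
(-21.5, -45) [-21.9746 -44.3238]
(21.5, -45) [ 21.0787 -44.7142]
[array([0.4671, 0.1493, 0.2806]), array([0.499 , 0.1408, 0.2806])] [array([ 79.9536, -17.6887, -35.0448]), array([ 79.9567,  15.3262, -35.0022])]
```

Run:
```python
from h import *
plan([.5591,.0456,.18],tilt(0,0,-14.64),5)
```

```text
dist mm 23.56543183672764 deg/row 0.0806778789667914
[0.7, 19.6, 13.1, 0.0003, -0.0004, -0.0013]
[0.7, 19.6, 13.1, 0.0003, -0.0004, -0.0013]
[0.6, 19.6, 13.1, 0.0003, -0.0004, -0.0013]
[0.6, 19.6, 13.1, 0.0003, -0.0004, -0.0013]
[0.6, 19.6, 13.1, 0.0003, -0.0004, -0.0013]
```

drive_tool --pt "1 19.5 13 0 0 -0.001 30" --pt "1 19.5 13 0 0 -0.001 30" --pt "1 19.5 13 0 0 -0.001 30" --pt "0 19.5 13 0 0 -0.001 30" --pt "0 19.5 13 0 0 -0.001 30" --pt "0 0 0 0 0 0 30" --pt "0 0 0 0 0 0 30"

```text
time_s: 21.62
tool_pos: [0.5587, 0.0471, 0.1813]
tcp_rot: [179.9, -0.2, 75.3]
wrist_force: [-0.2, 0.8, -0.6]
finger_gap: 0.0379
```

Run:
```python
from h import *
p,R,s=cur();print(p,s['q'])
plan([.5591,.0456,.080],tilt(0,0,-14.64),5)
for n in('side','top'):
  im=snapshot(n)
  im=cv2.resize(im[160:310,210:410] if n=='side' else im[160:260,200:360],None,fx=4,fy=4)
  cv2.imwrite(f'pics/{n}10.png',im[:,:,::-1])
```

```text
[0.5587 0.0471 0.1813] [ 22.9893  26.1127 -41.4767  88.4891  17.7038  71.9872 -35.7115]
dist mm 20.268425019271266 deg/row 0.04662511715184826
[-0.3, 0.1, 20.3, 0.0003, -0.0007, -0.0001]
[-0.3, 0.1, 20.3, 0.0003, -0.0007, -0.0001]
[-0.3, 0.1, 20.3, 0.0003, -0.0007, -0.0001]
[-0.3, 0.1, 20.3, 0.0003, -0.0007, -0.0001]
[-0.3, 0.1, 20.3, 0.0003, -0.0007, -0.0001]
```

View pics/side10.png

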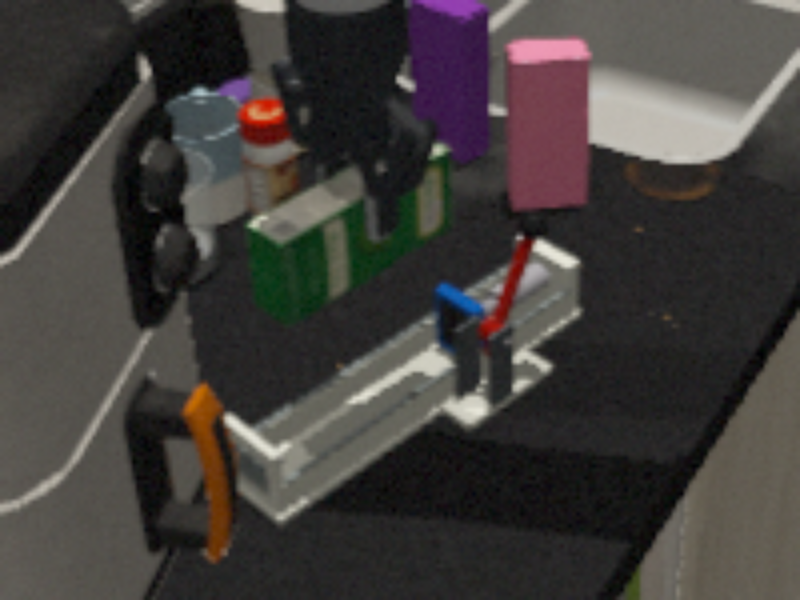

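View pics/top10.png

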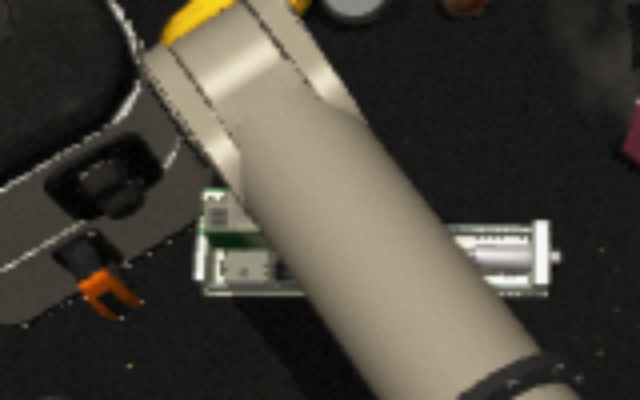

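Run:
```python
from h import *
t=camera_info('top');s=camera_info('side')
for z in(.3,.35,.4,.45):print(z,'wristtip',onz(t,(236,174),z)[:2],'far',onz(t,(258,160),z)[:2],'fry lid corner',onz(t,(234,178),z)[:2], onz(t,(234,164),z)[:2])
im=snapshot('side');cv2.imwrite('pics/side11.png',im[0:300,100:500,::-1].repeat(2,0).repeat(2,1))
```

```text
0.3 wristtip [0.6806 0.1289] far [0.7075 0.0569] fry lid corner [0.6699 0.137 ] [0.7128 0.1285]
0.35 wristtip [0.6614 0.1221] far [0.687  0.0535] fry lid corner [0.6512 0.1299] [0.6921 0.1218]
0.4 wristtip [0.6422 0.1154] far [0.6666 0.05  ] fry lid corner [0.6325 0.1227] [0.6714 0.1151]
0.45 wristtip [0.623  0.1086] far [0.6461 0.0466] fry lid corner [0.6137 0.1156] [0.6507 0.1084]
```

View pics/side11.png

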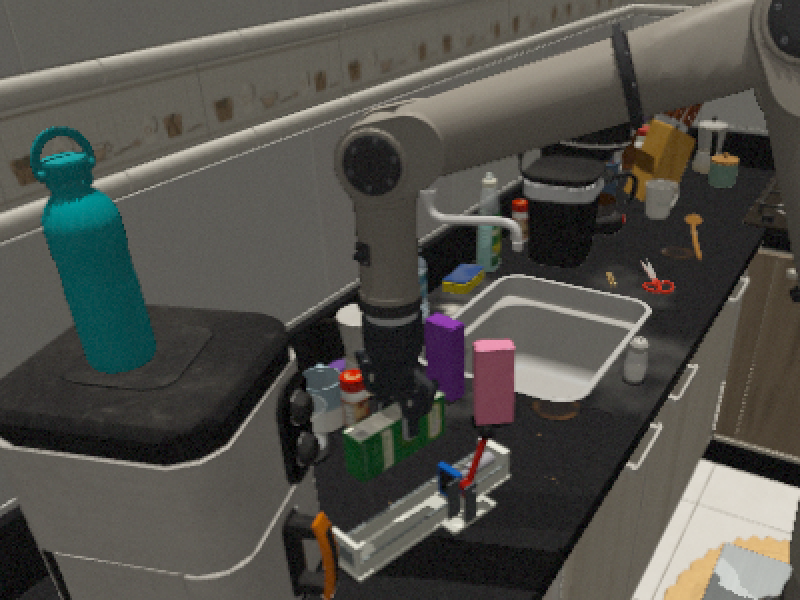

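The side view shows the carton held above and in line with the channel. The wrist clears the air fryer, whose corner is about 45 mm from the arm. I will descend.

drive_tool --pt "0 0 20 0 -0.001 0 30" --pt "0 0 20 0 -0.001 0 30" --pt "-1 0 20 0 -0.001 0 30" --pt "-1 0.5 20 0 0 0 30" --pt "0 0 20 0 0 0 30" --pt "0 0 0 0 0 0 30" --pt "0 0 0 0 0 0 30"

```text
time_s: 22.65
tool_pos: [0.5605, 0.0462, 0.0828]
tcp_rot: [179.7, -0.1, 75.4]
wrist_force: [-0.4, 0.1, -1.1]
finger_gap: 0.0381
```

Run:
```python
from h import *
p,R,s=cur();print(p,s['q'],s['wrist_force'],R.as_matrix()[:,2])
plan([.5591,.0456,.0415],tilt(0,0,-14.64),4)
w=camera_info('wrist')
for n in('side','wrist'):
  im=snapshot(n)
  if n=='side':im=cv2.resize(im[190:300,230:380],None,fx=5,fy=5)
  cv2.imwrite(f'pics/{n}12.png',im[:,:,::-1])
```

```text
[0.5605 0.0462 0.0828] [ 21.1705  31.676  -38.8989  95.5078  22.3059  60.4776 -39.2423] [-0.3555  0.1368 -1.1458] [ 0.0051  0.0006 -1.    ]
dist mm 10.330881355978974 deg/row 0.07437486352137813
[-0.3, -0.3, 10.3, 0.0012, -0.0005, 0.0001]
[-0.3, -0.3, 10.3, 0.0012, -0.0005, 0.0001]
[-0.2, -0.3, 10.3, 0.0012, -0.0005, 0.0001]
[-0.2, -0.3, 10.3, 0.0012, -0.0005, 0.0001]
```

View pics/side12.png

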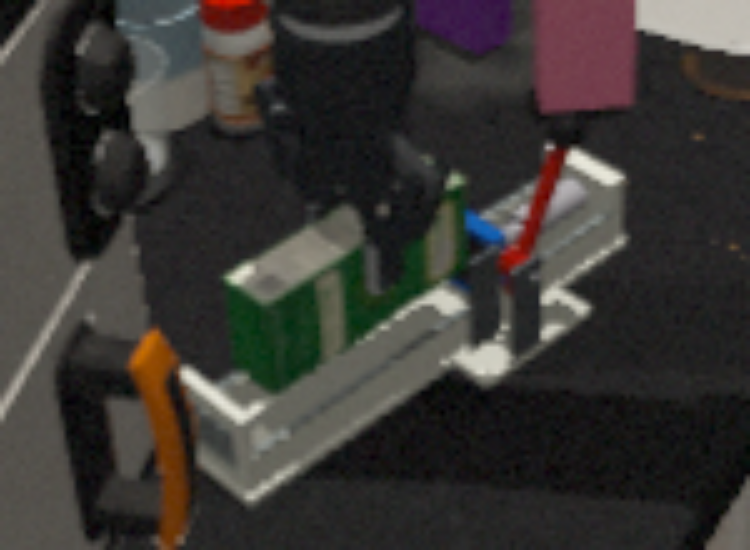

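View pics/wrist12.png

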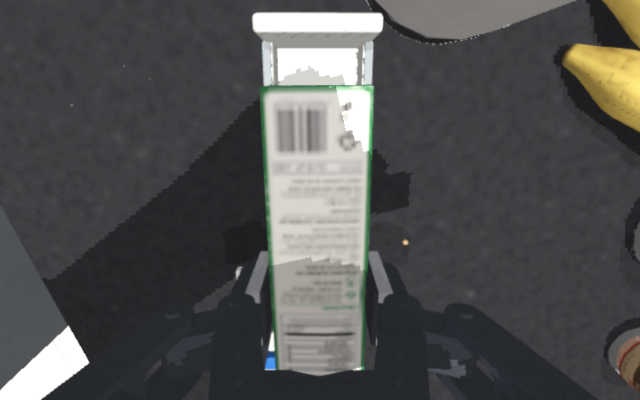

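The wrist view has the carton centre column (≈317.5) matching the channel walls (272 and 363, centre 317.5) and the front stop (centre 317). It is centred, so I will lower straight in.

drive_tool --pt "0 0 10 0.001 0 0 30" --pt "0 0 10 0.001 0 0 30" --pt "0 -0.3 10 0.001 0 0 30" --pt "0 -0.3 7 0.001 0 0 30" --pt "0 0 0 0 0 0 30"

```text
time_s: 23.38
tool_pos: [0.5586, 0.046, 0.0436]
tcp_rot: [-179.8, -0.0, 75.4]
wrist_force: [-0.4, 0.7, -0.6]
finger_gap: 0.0381
```

Run:
```python
from h import *
p,R,s=cur();print(p,s['q'],s['wrist_force'],s['wrist_torque'],R.as_matrix()[:,2])
```

```text
[0.5586 0.046  0.0436] [ 20.1627  34.4641 -37.4861  97.4386  24.231   56.5923 -40.7245] [-0.3552  0.6745 -0.6154] [-0.0169 -0.0032  0.0109] [-0.0026  0.0014 -1.    ]
```

drive_tool --pt "0 0 1.5 0 0 0 30" --pt "0 0 1 0 0 0 30" --pt "0 0 0 0 0 0 30"

```text
time_s: 23.75
tool_pos: [0.5594, 0.0461, 0.0423]
tcp_rot: [-180.0, -0.1, 75.4]
wrist_force: [-0.5, 0.4, -1.2]
finger_gap: 0.0384
```

drive_tool --pt "0 0 1 0 0 0 30" --pt "0 0 0 0 0 0 30"

```text
time_s: 24.0
tool_pos: [0.5593, 0.0461, 0.0411]
tcp_rot: [-179.9, -0.1, 75.4]
wrist_force: [-0.6, 0.7, -0.5]
finger_gap: 0.0385
```

drive_tool --pt "0 0 1 0 0 0 30" --pt "0 0 0 0 0 0 30"

```text
time_s: 24.25
tool_pos: [0.5594, 0.0461, 0.0408]
tcp_rot: [-180.0, -0.1, 75.4]
wrist_force: [-1.8, -1.2, 4.6]
finger_gap: 0.038
```

drive_tool --pt "0 0 0.7 0 0 0 30" --pt "0 0 0 0 0 0 30"

```text
time_s: 24.5
tool_pos: [0.5594, 0.0461, 0.0408]
tcp_rot: [-180.0, -0.0, 75.4]
wrist_force: [-3.7, -1.8, 9.0]
finger_gap: 0.0383
```

drive_tool --pt "0 0 0 0 0 0 55" --pt "0 0 0 0 0 0 70" --pt "0 0 0 0 0 0 70" --pt "0 0 0 0 0 0 70" --pt "0 0 -10 0 0 0 70" --pt "0 0 -20 0 0 0 70" --pt "0 0 -30 0 0 0 70" --pt "0 0 -30 0 0 0 70" --pt "0 0 -30 0 0 0 70" --pt "0 0 0 0 0 0 70"

```text
time_s: 25.75
tool_pos: [0.5616, 0.0468, 0.1628]
tcp_rot: [179.7, -0.2, 75.4]
wrist_force: [-0.3, 0.1, 0.9]
finger_gap: 0.0702
```

Run:
```python
from h import *
p,R,s=cur();print(p,s['q'],s['wrist_force'],s['finger_gap'])
for n in('side','wrist'):
  im=snapshot(n)
  if n=='side':im=cv2.resize(im[190:300,230:380],None,fx=5,fy=5)
  cv2.imwrite(f'pics/{n}13.png',im[:,:,::-1])
```

```text
[0.5616 0.0468 0.1628] [ 22.7222  27.1797 -41.1493  89.8021  18.6622  69.6925 -36.3253] [-0.3338  0.1265  0.9252] 0.07019262821200362
```

View pics/side13.png

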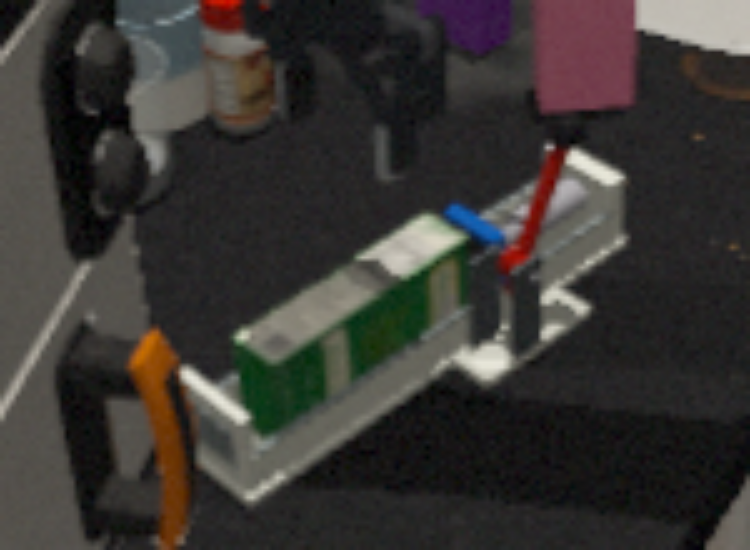

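View pics/wrist13.png

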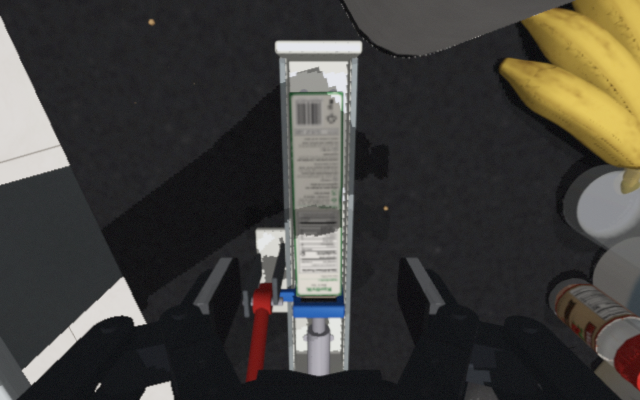

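The carton stands in the channel between pusher and stop, released, with the wrist view putting its ends at rows 93 and 296. The lever is still locked. Next I will go behind the lever ball.

```bash
cat >> h.py <<'E'
FO=np.array([.549,.0069]);FY=np.radians(-14.64)
def F(x,y,z):
    c,s=np.cos(FY),np.sin(FY);x/=1000;y/=1000
    return np.array([FO[0]+c*x-s*y,FO[1]+s*x+c*y,z/1000])
def Finv(p):
    c,s=np.cos(FY),np.sin(FY);d=p[:2]-FO;return np.array([c*d[0]+s*d[1],-s*d[0]+c*d[1],p[2]])*1000
E
python3 - <<'E'
from h import *
w=camera_info('wrist')
print('carton ends',Finv(onz(w,(316.5,93),.076)),Finv(onz(w,(320,297),.076)),'pusher',Finv(onz(w,(320,300),.064)))
print(F(-45,-82,136.6))
plan(F(-45,-125,195),tilt(0,0,-14.64),7)
E
```

```text
carton ends [ -2.1105 119.3205  76.    ] [  0.3138 -27.789   76.    ] pusher [  0.3753 -38.2812  64.    ]
[ 0.4847 -0.0611  0.1366]
dist mm 24.994578477594334 deg/row 0.010473475907319178
[-23.6, -6.5, -5.1, -0.0001, -0.0001, 0.0]
[-23.6, -6.4, -5.1, -0.0001, -0.0001, 0.0]
[-23.6, -6.4, -5.1, -0.0001, -0.0001, 0.0]
[-23.6, -6.4, -5.1, -0.0001, -0.0001, 0.0]
[-23.6, -6.4, -5.1, -0.0001, -0.0001, 0.0]
[-23.6, -6.4, -5.1, -0.0001, -0.0001, 0.0]
[-23.6, -6.4, -5.1, -0.0001, -0.0001, 0.0]
```

drive_tool --pt "0 0 -20 0 0 0 40" --pt "-23.5 -6.5 -12 0 0 0 0" --pt "-23.5 -6.5 0 0 0 0 0" --pt "-23.5 -6.5 0 0 0 0 0" --pt "-23.5 -6.5 0 0 0 0 0" --pt "-23.5 -6.5 0 0 0 0 0" --pt "-23.5 -6.5 0 0 0 0 0" --pt "-23.5 -6 0 0 0 0 0" --pt "0 0 0 0 0 0 0" --pt "0 0 0 0 0 0 0"

```text
time_s: 27.1
tool_pos: [0.4744, -0.1007, 0.1907]
tcp_rot: [-179.9, -0.1, 75.4]
wrist_force: [-0.1, -1.0, 0.3]
finger_gap: -0.0002
```

Run:
```python
from h import *
p,R,s=cur();print(p,Finv(p),s['q'],s['finger_gap'],s['wrist_force'])
w=camera_info('wrist');im=snapshot('wrist');cv2.imwrite('pics/w14.png',im[:,:,::-1])
print(proj(w,F(-45,-82,136.6)))
plan(F(-45,-122,129),tilt(0,0,-14.64),4)
```

```text
[ 0.4744 -0.1007  0.1907] [ -45.0265 -122.9703  190.6772] [ 43.8218  16.0947 -41.1977  98.9359  11.0855  69.2622 -14.794 ] -0.0002422248786754448 [-0.1007 -0.9531  0.3417]
[320.3042 161.57  ]
dist mm 15.475630783368791 deg/row 0.053392909487091376
[0.1, -0.0, 15.5, -0.0004, -0.0006, 0.0006]
[0.1, -0.0, 15.5, -0.0004, -0.0006, 0.0006]
[0.1, -0.0, 15.5, -0.0004, -0.0006, 0.0006]
[0.1, -0.0, 15.5, -0.0004, -0.0006, 0.0006]
```

View pics/w14.png

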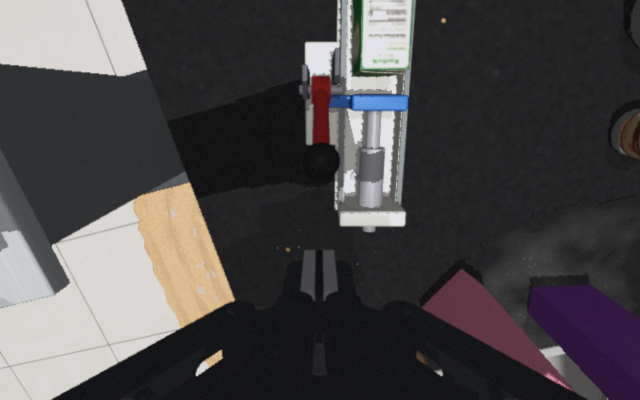

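The ball shows at (322,161), where my model predicted (320,162).

drive_tool --pt "0 0 15.5 0 0 0 0" --pt "0 0 15.5 0 0 0 0" --pt "0 0 15.5 0 0 0 0" --pt "0 0 15.5 0 0 0 0" --pt "8 0 0 0 0 0 0" --pt "8 0 0 0 0 0 0" --pt "0 0 0 0 0 0 0"

```text
time_s: 28.02
tool_pos: [0.4793, -0.085, 0.1301]
tcp_rot: [180.0, -0.1, 75.5]
wrist_force: [0.6, 0.2, 0.6]
finger_gap: 0.0002
```

Run:
```python
from h import *
p,R,s=cur();print(p,Finv(p),s['finger_gap'],s['wrist_force'])
for f in np.arange(-.5,.81,.13): print(round(f,2),-41+85*np.sin(f)-22,62+85*np.cos(f)-8)
```

```text
[ 0.4793 -0.085   0.1301] [ -44.222  -106.4911  130.073 ] 0.00015833583860537883 [0.6418 0.2415 0.5942]
-0.5 -103.75117078135725 128.5945177606817
-0.37 -93.73731171702177 133.24782437651294
-0.24 -83.20472324630644 136.56372786242252
-0.11 -72.33115557115985 138.48626832631925
0.02 -61.30011333106669 138.98300056665911
0.15 -50.29775873974407 138.0455416245636
0.28 -39.50976987205033 135.68971225641553
0.41 -29.118207121324048 131.95526993941144
0.54 -19.298440709485376 126.90523791592506
0.67 -10.216191101892434 120.62484159987218
0.8 -2.0247322735405646 113.22007029450906
```

drive_tool --pt "5 0 -1 0 0 0 0" --pt "6 0 -2 0 0 0 0" --pt "6 0 -2 0 0 0 0" --pt "6 0 -1.5 0 0 0 0" --pt "6 0 -1 0 0 0 0" --pt "6 0 -1 0 0 0 0"

```text
time_s: 28.78
tool_pos: [0.4876, -0.0522, 0.1381]
tcp_rot: [-180.0, -0.1, 75.4]
wrist_force: [0.4, -2.8, 2.6]
finger_gap: 0.0
```

Run:
```python
from h import *
p,R,s=cur();print(p,Finv(p),s['finger_gap'],s['wrist_force'])
w=camera_info('wrist');im=snapshot('wrist');cv2.imwrite('pics/w15.png',im[:,:,::-1])
```

```text
[ 0.4876 -0.0522  0.1381] [-44.5079 -72.7367 138.0564] 3.8321479461612524e-05 [ 0.438  -2.819   2.5557]
```

View pics/w15.png

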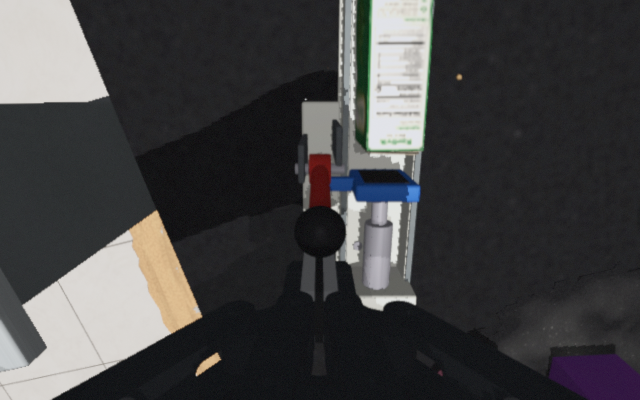

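The wrist view shows the fingertips behind the ball at (320,230), with the lever turning and a contact force of about 3 N.

drive_tool --pt "6 0 -0.5 0 0 0 0" --pt "6 0 0 0 0 0 0" --pt "6 0 0.5 0 0 0 0" --pt "6 0 1 0 0 0 0" --pt "5 0 1 0 0 0 0" --pt "5 0 1.5 0 0 0 0" --pt "5 0 1.5 0 0 0 0"

```text
time_s: 29.7
tool_pos: [0.497, -0.0142, 0.1326]
tcp_rot: [-179.9, -0.1, 75.4]
wrist_force: [0.1, 0.2, 1.0]
finger_gap: 0.0001
```

Run:
```python
from h import *
p,R,s=cur();print(p,Finv(p),s['finger_gap'],s['wrist_force'])
w=camera_info('wrist');im=snapshot('wrist');cv2.imwrite('pics/w16.png',im[:,:,::-1])
```

```text
[ 0.497  -0.0142  0.1326] [-45.0086 -33.5887 132.615 ] 6.713213369552631e-05 [0.1115 0.1939 0.9892]
```

View pics/w16.png

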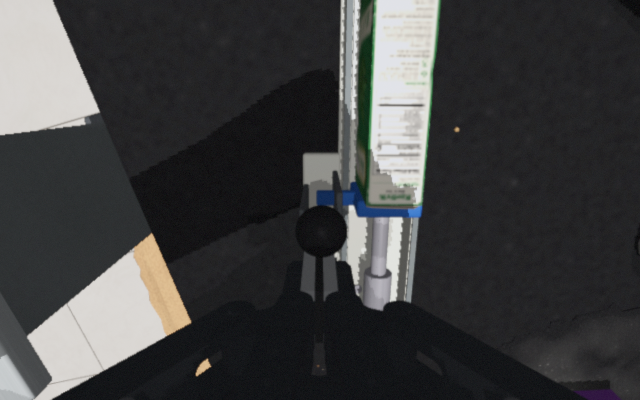

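The pusher is free and driving the carton. I will carry the lever on to its stop.

drive_tool --pt "5 0 2 0 0 0 0" --pt "5 0 2.5 0 0 0 0" --pt "5 0 3 0 0 0 0" --pt "4 0 3 0 0 0 0"

```text
time_s: 30.25
tool_pos: [0.5019, 0.0041, 0.1222]
tcp_rot: [-179.9, -0.1, 75.4]
wrist_force: [0.3, -0.7, -0.0]
finger_gap: -0.0002
```

drive_tool --pt "3 0 2.5 0 0 0 0" --pt "3 0 2.5 0 0 0 0" --pt "0 0 0 0 0 0 0"

```text
time_s: 30.62
tool_pos: [0.5032, 0.0098, 0.1171]
tcp_rot: [-179.9, -0.1, 75.4]
wrist_force: [0.1, -0.4, -0.3]
finger_gap: -0.0
```

Run:
```python
from h import *
p,R,s=cur();print(p,Finv(p),s['finger_gap'],s['wrist_force'])
im=snapshot('side');im=cv2.resize(im[190:300,230:380],None,fx=5,fy=5)
cv2.imwrite('pics/side17.png',im[:,:,::-1])
```

```text
[0.5032 0.0098 0.1171] [-45.0655  -8.7995 117.131 ] -1.0299417175715579e-05 [ 0.1303 -0.3904 -0.2901]
```

View pics/side17.png

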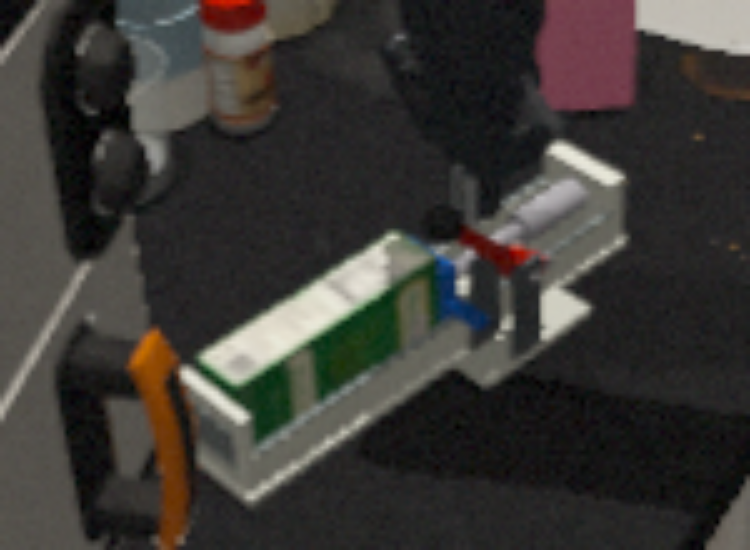

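drive_tool --pt "1.5 0 1.5 0 0 0 0" --pt "1.5 0 1.5 0 0 0 0" --pt "0 0 0 0 0 0 0"

```text
time_s: 31.05
tool_pos: [0.504, 0.0125, 0.1143]
tcp_rot: [-179.9, -0.1, 75.4]
wrist_force: [-0.3, 0.2, -0.4]
finger_gap: -0.0002
```

drive_tool --pt "1.5 0 1.5 0 0 0 0" --pt "1.5 0 1.5 0 0 0 0" --pt "0 0 0 0 0 0 0"

```text
time_s: 31.42
tool_pos: [0.5048, 0.0137, 0.1126]
tcp_rot: [-180.0, 0.1, 75.3]
wrist_force: [-3.4, -3.2, 10.0]
finger_gap: -0.0003
```

drive_tool --pt "0.7 0 0.7 0 0 0 0" --pt "0 0 0 0 0 0 0"

```text
time_s: 31.68
tool_pos: [0.5049, 0.0138, 0.1124]
tcp_rot: [-180.0, 0.2, 75.3]
wrist_force: [-4.6, -4.4, 12.2]
finger_gap: -0.0002
```

Run:
```python
from h import *
p,R,s=cur();print(p,Finv(p),s['wrist_force'])
w=camera_info('wrist');im=snapshot('wrist');cv2.imwrite('pics/w18.png',im[:,:,::-1])
k=F(-45,-41+85*np.sin(.8),62+85*np.cos(.8));print(k,proj(w,k))
```

```text
[0.5049 0.0138 0.1124] [-44.3952  -4.4594 112.3964] [-4.6448 -4.4375 12.1813]
[0.5105 0.0376 0.1212] [319.1415 228.3768]
```

View pics/w18.png

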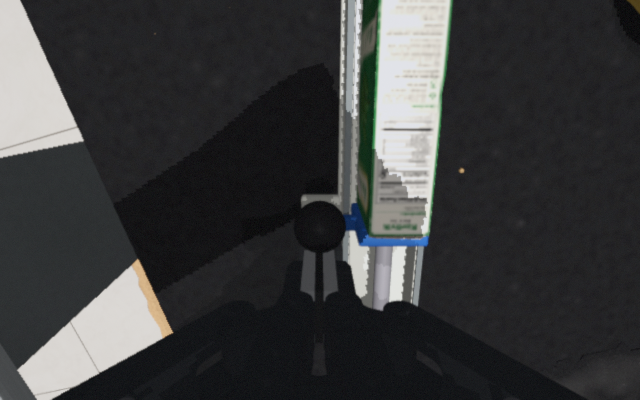

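The ball appears at (320,227) against a predicted (319,228) for 1.3 rad, and the force rose, so the lever is at its stop. I will withdraw.

drive_tool --pt "-4 0 -4 0 0 0 0" --pt "-10 0 -12 0 0 0 0" --pt "-10 0 -25 0 0 0 0" --pt "-10 -5 -30 0 0 0 0" --pt "-20 -15 -30 0 0 0 0" --pt "-25 -20 -20 0 0 0 0" --pt "-25 -20 0 0 0 0 0" --pt "0 0 0 0 0 0 0" --pt "0 0 0 0 0 0 0"

```text
time_s: 32.85
tool_pos: [0.4212, -0.0694, 0.2319]
tcp_rot: [-180.0, -0.1, 75.4]
wrist_force: [0.1, 0.1, 0.0]
finger_gap: 0.0002
```

Run:
```python
from h import *
p,R,s=cur();print(p,Finv(p),s['wrist_force'])
t=camera_info('top')
for n in('side','top','wrist'):
  im=snapshot(n)
  if n=='side':im=cv2.resize(im[150:370,220:450],None,fx=2.7,fy=2.7)
  if n=='top':im=cv2.resize(im[110:290,190:480],None,fx=2.7,fy=2.7)
  cv2.imwrite(f'pics/{n}19.png',im[:,:,::-1])
w=camera_info('wrist')
k=F(-45,-41+85*np.sin(.8),62+85*np.cos(.8));print(proj(w,k))
for z,y in((76,145),(76,-4)):print(y,proj(w,F(0,y,z)))
```

```text
[ 0.4212 -0.0694  0.2319] [-104.3979 -106.1695  231.8813] [0.1053 0.062  0.0346]
[409.2956  21.091 ]
145 [ 470.3726 -161.5237]
-4 [448.1236  65.599 ]
```

View pics/side19.png

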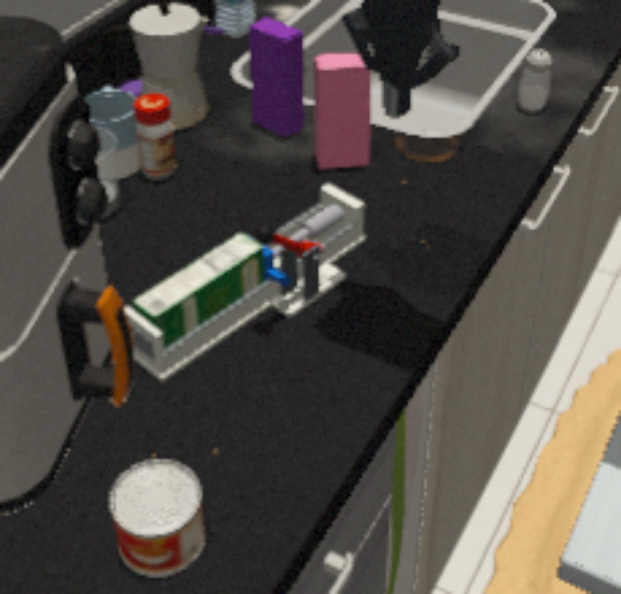

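View pics/top19.png

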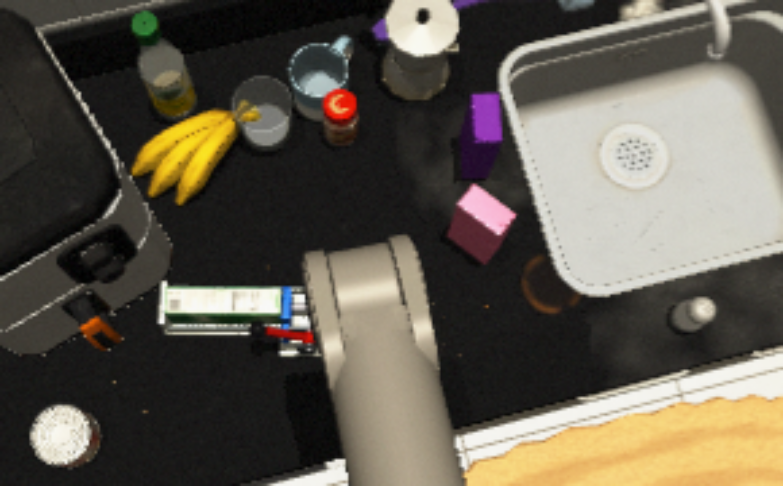

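View pics/wrist19.png

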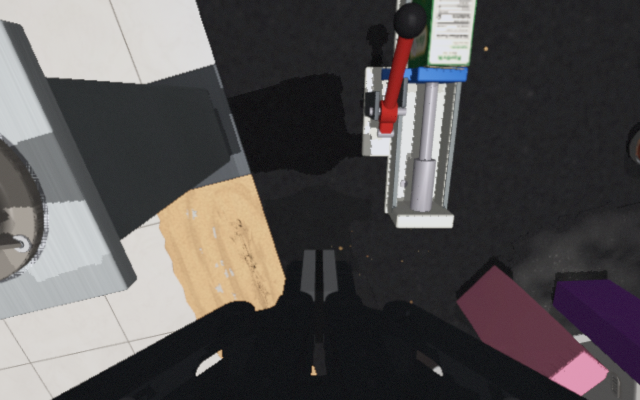

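The ball shows at (409,20) against a predicted (409,21). The carton's rear end is at about (450,66) against a predicted (448,66). The carton is against the stop, the bystanders have not moved, and the arm is clear.

```bash
python3 -c "
from rig import job_done
print(job_done())"
```

```text
the job is handed in; nothing more can be done
None
```

The feeder is refilled and the job is handed in, at about 33 s of the 67 s allowed.

- **Laying down:** I gripped the standing green carton across its thickness with a tilted tool and lifted it clear. I moved it to bare worktop, turned it 90° onto its narrow long side, set it down at about 7 N and let go.
- **Placing:** I took it again from above near its middle, lowered it into the channel between the pusher and the front stop, and let go.
- **Lever:** I then pushed the red lever over to its stop with closed fingers. The pusher freed itself and drove the carton forward.

**Last checks:**
- The lever ball was within about 1 px of where it should be at 1.3 rad, and the push force had risen at the stop.
- The carton's rear end was within about 2 px of its seated position, with the front end at the stop in the side and top views. In the last wrist view the front end was out of frame.
- The spice jar, tin and salt shaker looked unmoved in the pictures; I did not re-measure them. The arm was clear, with wrist force near zero.

**What did not go as planned:**
- My first, steeper tilt ran into joint 6's lower limit, so I backed off, turned the gripper half round and used a 31° tilt.
- Joint 6 also read 116.47° against its 116.49° limit for a moment while backing away from the laid carton, and joint 2 touched −16.95° against −16.99° on the approach. Every reading I took stayed within range.
- In the wrist pictures the carton looked 33 to 35 mm thick, against 38 mm at the fingers. I put this down to its dark edges.

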